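# Fill the funnel jar and present it at the front of the carousel

### The job

Pour all four polishing balls from the scoop through the funnel into the open jar on the carousel, and stand the empty scoop upright back on the bench. Only then turn the carousel until the jar with the funnel stands at the front, right in line with the pointer pin, and finish with the fingers still gripping the carousel's handle bar, holding it still there. Leave the spectacles, screwdriver and loupe alone.

Things in the scene. Friction and masses are not known exactly. Their poses are not given: they have to be found in the camera images.
- carousel: Fixed base of the carousel: a dark metal disc 270 mm across on the bench. Origin at bench level on the vertical turning axis; its own -x axis points to the front, which is marked by a short arm with a small pointed steel pin (171 mm from the axis, top 54 mm above the bench) sticking out beyond the turntable.
- front_spot (a point): The front place: the fixed point of the base, 105 mm from the axis towards the pointer pin, 26 mm above the bench (level of the turntable's top), over which the jar must stand.
- turntable: The white turntable, 280 mm across, top 26 mm above the bench, with all that is fixed on it; origin on the turning axis, 16 mm above the bench. Its own -x axis points to the jar with the funnel, so it agrees with the base's axes when that jar is exactly at the front. It turns at least half a turn either way from any start; light friction (0.06 N m) keeps it where it is left.
- funnel_mouth (a point): Centre of the funnel's mouth, level with its rim, 130 mm above the bench: 118 mm across, narrowing by about 45 degrees to a 43 mm throat straight into the open jar. Jar and funnel are fixed on the turntable 105 mm from the axis; the other four jars there are equal, 72 degrees apart, but closed with flat lids (tops 90 mm above the bench).
- jar_floor (a point): Centre of the inner floor of the open jar under the funnel (inside 46 mm across, jar 56 mm tall), 30 mm above the bench; turns with the turntable.
- handle_grip (a point): Centre of the handle, a black flat grip bar on a 20 mm steel post on the turning axis, fixed to the turntable: 64 mm long, 16 mm thick, 36 mm tall, centre 204 mm above the bench (bar from 186 to 222 mm). Its length (own x axis) lies along the line from the axis to the jar with the funnel, which is towards its -x. Free space around it above the funnel rim.
- scoop_grip (a point): Centre of the upright black grip at the rear of the loose steel scoop: 14 mm thick (along the scoop's x), 34 mm wide, 44 mm tall, centre 72 mm above the scoop's flat underside, on which it stands. Scoop's x points from grip to open pouring lip, z up. 0.13 to 0.25 kg.
- scoop_lip (a point): Middle of the scoop's pouring lip: 92 mm ahead (+x) of the grip's centre and 42 mm below it, fixed on the scoop. The pan is 54 mm wide, 90 mm long, closed at rear and sides; its floor falls 15 degrees from lip to rear, so the balls lie at the rear. Tipping the lip down 45 to 55 degrees lets them all roll out.
- ball1_center (a point): Centre of one of the four loose white ceramic polishing balls, 18 mm across, 12 g, lying in the scoop at the start.
- ball2_center (a point): Centre of one of the four loose white ceramic polishing balls, 18 mm across, 12 g, lying in the scoop at the start.
- ball3_center (a point): Centre of one of the four loose white ceramic polishing balls, 18 mm across, 12 g, lying in the scoop at the start.
- ball4_center (a point): Centre of one of the four loose white ceramic polishing balls, 18 mm across, 12 g, lying in the scoop at the start.
- spectacles: Bystander: a pair of black spectacles standing open on a drawing sheet, 125 mm wide, 140 mm deep, 40 mm tall; origin under the middle of the front. Leave alone.
- screwdriver: Bystander: a screwdriver 150 mm long lying on the bench. Leave alone.
- loupe: Bystander: a black eye loupe 42 mm across and 42 mm tall, standing on the bench; origin under its centre. Leave alone.
There are look-alikes about, which are no part of the job. Leave any red look-alike of the part that bears scoop_grip alone.

How it is judged:
By the outcome, as a careful person would: the job done as asked, in the order asked, and still so for the second after the job is handed in, while the arm keeps its last pose, push and grip.
It also fails if it takes over 72 s, if anything falls off the work surface, if the arm or the gripper's body presses on something with over 40 N, if the wrist force passes 120 N, or if a joint passes its speed limit or range.

### The arm

A 6-joint arm with a two-finger parallel gripper is mounted at the origin on the work surface. World frame = base frame: x ahead of the robot, y to its left, z up, the work surface at z = 0. Lengths are in m, angles in rad, forces in N, time in s.
With the tool pointing down it reaches from about 0.3 to 0.875 m from the base axis. Payload 6.4 kg.
Tool frame: the origin (TCP) lies midway between the tips of the shut fingers; the grasp point (between the pads) lies 19 mm behind it; y points along the fingers, x is the direction in which the jaws open and shut, and the axes are right-handed (so a half turn about y gives the same grasp; the last joint's range is limited). The gripper opens to 85 mm and grips with 20 to 120 N. Pads are 22 mm wide; open, the fingers measure 114 mm over their backs; the gripper's body (76 mm by 85 mm) begins 54 mm behind the grasp point. The pads swing forward as they close: fully open they stand 13 mm farther back than shut.
Start: joints at [-1.472, 0.181, 1.607, -0, 1.354, -0.206], TCP at [0.173, -0.549, 0.231] pointing down, gripper open.
Joint ranges: [-2.99, 2.99], [-0.89, 2.07], [0.3, 2.58], [-1.14, 4.28], [0, 2.63], [-3.12, 3.12]. Speed limits (rad/s): [2.57, 2.57, 3.01, 3.14, 3.14, 3.14].

### API

Orientations are given as a unit quaternion [w, x, y, z].
In Python, from bench import ctrl gives the robot as it stands.
- The arm moves only by the tool step_arm, never from a script. Its argument "commands" is a list of rows, each a list of 7 numbers: the turn, a rotation vector about the tool's x, y, z in units of 6 degrees (1.0 is 6 degrees), then the shift along the tool's x, y, z in units of 30 mm (1.0 is 30 mm), then the opening, from 0 (shut) to 1 (fully open). A call has 1 to 10 rows; each row shifts and turns the commanded pose from where the row before left it, along the tool's axes as they then stand; what a row does not reach is not made up. A row lasts 1/10 s, in which the tool goes at most 50 mm and 8.59 degrees, less where a joint would pass 70% of its speed; a pose out of reach is approached as far as the arm can. A call with a number of a shift or a turn outside -1 to 1 is refused whole. A call with a gripper value outside its range is refused whole. The fingers move at their own pace and stop on an object; the grip force is fixed at half the most. Time passes only in rows, so rows that do not move let the fingers close. It gives the time, the measured TCP pose, the force and the opening at its end, in the units of the state.
- ctrl.get_obs(): the state, without advancing time (a new reading comes with each control period).
- ctrl.camera(name): name is "scene" or "top" or "wrist"; returns (picture, depth): 420x560x3 uint8, blue, green, red; 420x560 float32, m along the optical axis (not along the pixel's ray), 0 where there is no reading.
- ctrl.get_calibration(name): a dict with "intrinsics" (3x3 intrinsics, pixels), "R" (3x3) and "t" (3): a world point X has camera coordinates R X + t. Camera axes: x right, y down, z forward; pixel columns grow to the right and rows downward; lengths in m; the calibration is good to about 2 mm. A picture is of the moment at which its call begins: read the wrist's pose just before it. get_calibration takes no time and is no camera call; for the wrist camera it gives the pose at the moment of the call.
- ctrl.hand_in(): hands the job in, once; it reports no verdict.
Trained networks look in the newest picture that a camera, given by its name, has taken for a name from the list of things; names that differ only in an ending like _2 or _b are one class to them, and where a whole thing is asked for, a point or a joint stands for the part that bears it (a point fixed in the world has none). Each returns a list of dicts, best first, with "p" (0 to 1); they miss things now and then, are a little off and sometimes report something else, mostly with a low value. They report only what shows in the picture. A call takes as long as a camera call. They do not tell look-alikes from the thing itself.
- ctrl.boxes_of(thing, camera): "point" ([x, y, z] in m, in the coordinates of the camera as it stood for that picture, good to about 4 mm: the middle of the surface that is visible of it).
- ctrl.silhouettes(thing, camera): "pixels" (420x560 bool, what is visible of it).
The state is a dict: "time_s": time; "q": joint angles; "dq": joint speeds; "joint_efforts": joint torques, N m; "eef_pos": TCP position; "eef_rot": TCP orientation; "wrist_force": force on the tool from outside, world axes, zero at the start; "torque": the same for the moment, N m; "opening": opening from 0.0 (shut) to 1.0 (fully open).
Only numpy, scipy, OpenCV 4.12 (cv2) and the standard library are available. Lean on these libraries where they do the work, as an engineer would, in place of code of your own. Each camera call takes 0.05 s, during which the arm holds its last target.

## Working session

There is one attempt and no reset: what is moved stays moved. The work goes in short steps, Python scripts to look and compute and a tool call to move; the robot and the scene stay as the last step left them, time stands still between calls to the robot, and variables do not carry over. Pictures are saved under pics/ and viewed, and the job is handed in when it is done.

Besides the shell and the picture viewer there is one more tool, called after "Emit:" as a command line: name --pt "numbers of a row" for each row, then --argument value for the rest. step_arm: Moves the arm, as the interface text tells. Its arguments: {"type":"object","properties":{"commands":{"type":"array"}},"required":["commands"]}

```bash
ls; mkdir -p pics
python3 - <<'E'
from bench import ctrl
import cv2,numpy as np
print(ctrl.get_obs())
for n in("scene","top","wrist"):
    im,d=ctrl.camera(n); cv2.imwrite(f"pics/{n}0.png",im); c=ctrl.get_calibration(n); print(n,c)
E
```

```text
pics
{'time_s': 0.0, 'q': array([-1.47230880e+00,  1.81560150e-01,  1.60800860e+00, -1.67160563e-05,
        1.35380127e+00, -2.06329038e-01]), 'dq': array([ 4.79158239e-04,  4.09811027e-04,  8.64716701e-04, -8.34762861e-04,
       -1.63209266e-03,  3.96016453e-05]), 'joint_efforts': array([-4.40492313e-04, -4.44876373e+01, -3.51337552e+01, -2.23522425e-04,
        9.15024604e-03, -3.37586556e-06]), 'eef_pos': array([ 0.17250782, -0.54792982,  0.23037313]), 'eef_rot': array([ 0.57057795, -0.56965037,  0.41871754, -0.41786946]), 'wrist_force': array([-0.14631926,  0.12088474, -0.59667783]), 'torque': array([0.04648764, 0.02241719, 0.0024432 ]), 'opening': 1.0027092682774392}
scene {'intrinsics': array([[429.79138515,   0.        , 280.93981259],
       [  0.        , 429.79138515, 211.50264205],
       [  0.        ,   0.        ,   1.        ]]), 'R': array([[ 0.13020216,  0.99147797, -0.00433916],
       [ 0.58074011, -0.0798092 , -0.81016752],
       [-0.80360956,  0.10296563, -0.58618236]]), 't': array([-0.04914193, -0.21021022,  1.62510115])}
top {'intrinsics': array([[503.12629976,   0.        , 273.16512103],
       [  0.        , 503.12629976, 202.31002472],
       [  0.        ,   0.        ,   1.        ]]), 'R': array([[ 0.00170453, -0.9997808 , -0.02086717],
       [-0.98395074,  0.00204657, -0.17842858],
       [ 0.17843218,  0.0208364 , -0.98373157]]), 't': array([-0.01473575,  0.56862286,  1.12025191])}
wrist {'intrinsics': array([[357.70216236,   0.        , 279.64085745],
       [  0.        , 357.70216236, 209.18470827],
       [  0.        ,   0.        ,   1.        ]]), 'R': array([[ 0.2997797 , -0.95400649, -0.0019347 ],
       [-0.90185815, -0.28405315,  0.3255237 ],
       [-0.31110128, -0.09584057, -0.9455319 ]]), 't': array([-0.57502331, -0.0414494 ,  0.38072856])}
```

View pics/scene0.png

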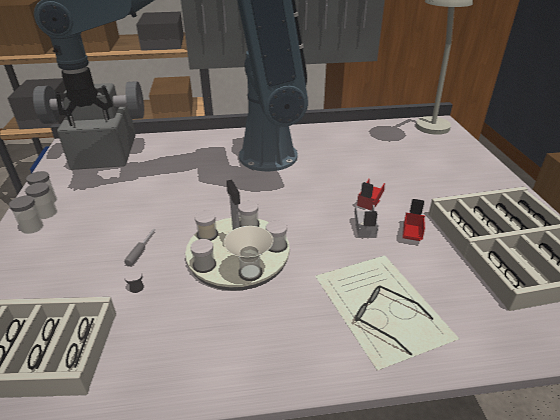

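View pics/top0.png

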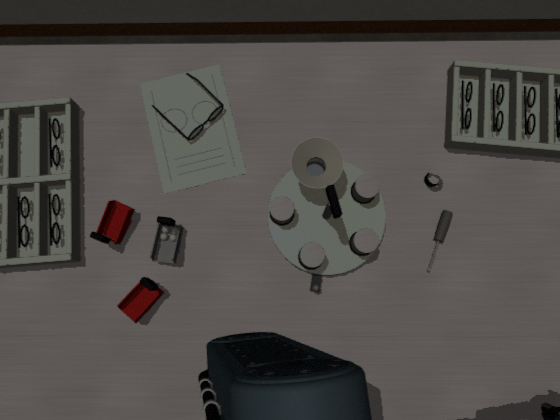

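View pics/wrist0.png

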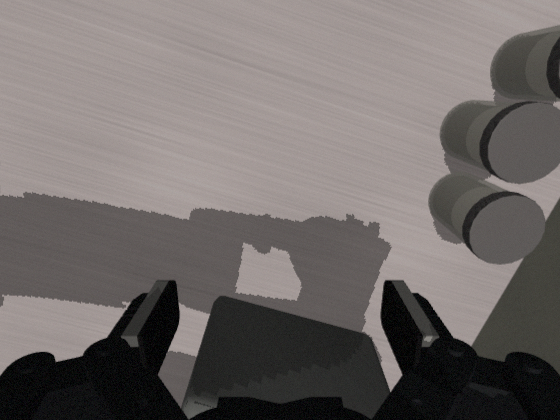

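The top view shows the grey scoop at (168,240): its grip is at (166,221), its lip points towards the robot, and the white balls are in it. The red look-alikes are at (115,222) and (140,300). The carousel is at (327,215), the funnel at (317,163) and the pin at (316,285). Next I'll measure them.

```bash
cat > h.py <<'E'
from bench import ctrl
import cv2,numpy as np
from scipy.spatial.transform import Rotation as Rn
def w(c,p): return c["R"].T@(np.asarray(p)-c["t"])
def world(name,d,c=None):
    c=c or ctrl.get_calibration(name);K=c["intrinsics"]
    v,u=np.mgrid[0:420,0:560]
    P=np.stack([(u-K[0,2])/K[0,0]*d,(v-K[1,2])/K[1,1]*d,d],-1)
    return (P-c["t"])@c["R"]
def proj(c,X):
    p=c["R"]@np.asarray(X)+c["t"];p=c["intrinsics"]@p;return p[:2]/p[2]
E
python3 - <<'E'
from h import *
for n in("scene","top"):
    im,d=ctrl.camera(n);c=ctrl.get_calibration(n)
    np.save(f"pics/{n}_d.npy",d)
    for t in("scoop_grip","scoop_lip","ball1_center","funnel_mouth","handle_grip","turntable","carousel","front_spot","jar_floor"):
        print(n,t,[(round(r["p"],2),w(c,r["point"]).round(3).tolist(),proj(c,w(c,r["point"])).round().tolist()) for r in ctrl.boxes_of(t,n)][:5])
    if n=="top":
        cv2.imwrite("pics/crop_scoop.png",cv2.resize(im[180:340,70:230],None,fx=3.7,fy=3.7,interpolation=2))
        cv2.imwrite("pics/crop_car.png",cv2.resize(im[120:310,240:410],None,fx=3.1,fy=3.1,interpolation=2))
print(ctrl.get_obs()["time_s"])
E
```

```text
scene scoop_grip [(0.82, [0.52, 0.223, 0.039], [366.0, 226.0]), (0.76, [0.496, 0.367, 0.035], [412.0, 219.0]), (0.69, [0.382, 0.266, 0.036], [367.0, 199.0])]
scene scoop_lip [(0.77, [0.379, 0.271, 0.037], [368.0, 198.0]), (0.72, [0.525, 0.224, 0.039], [367.0, 228.0]), (0.6, [0.499, 0.366, 0.031], [412.0, 220.0])]
scene ball1_center []
scene funnel_mouth [(0.77, [0.598, -0.145, 0.057], [236.0, 252.0])]
scene handle_grip [(0.56, [0.6, -0.143, 0.059], [237.0, 252.0])]
scene turntable [(0.66, [0.601, -0.143, 0.06], [237.0, 252.0])]
scene carousel [(0.95, [0.605, -0.141, 0.053], [238.0, 255.0]), (0.69, [0.598, -0.142, 0.054], [237.0, 252.0])]
scene front_spot [(0.97, [0.605, -0.14, 0.053], [238.0, 255.0])]
scene jar_floor [(0.68, [0.604, -0.139, 0.058], [238.0, 253.0])]
top scoop_grip [(0.74, [0.523, 0.363, 0.027], [114.0, 223.0]), (0.67, [0.345, 0.299, 0.029], [137.0, 300.0]), (0.57, [0.472, 0.233, 0.027], [168.0, 245.0])]
top scoop_lip [(0.67, [0.346, 0.291, 0.026], [141.0, 299.0]), (0.56, [0.473, 0.236, 0.028], [167.0, 244.0]), (0.56, [0.527, 0.368, 0.028], [112.0, 221.0])]
top ball1_center [(0.58, [0.508, 0.241, 0.02], [166.0, 230.0])]
top funnel_mouth [(0.65, [0.544, -0.131, 0.025], [323.0, 214.0])]
top handle_grip [(0.64, [0.541, -0.132, 0.027], [323.0, 216.0])]
top turntable [(0.67, [0.544, -0.132, 0.029], [323.0, 214.0])]
top carousel [(0.67, [0.54, -0.136, 0.029], [325.0, 216.0])]
top front_spot []
top jar_floor [(0.86, [0.544, -0.135, 0.028], [324.0, 214.0])]
1.15
```

View pics/crop_scoop.png

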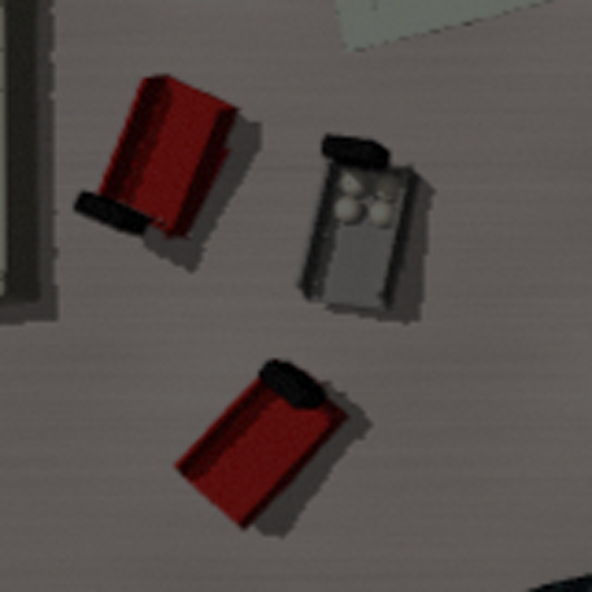

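View pics/crop_car.png

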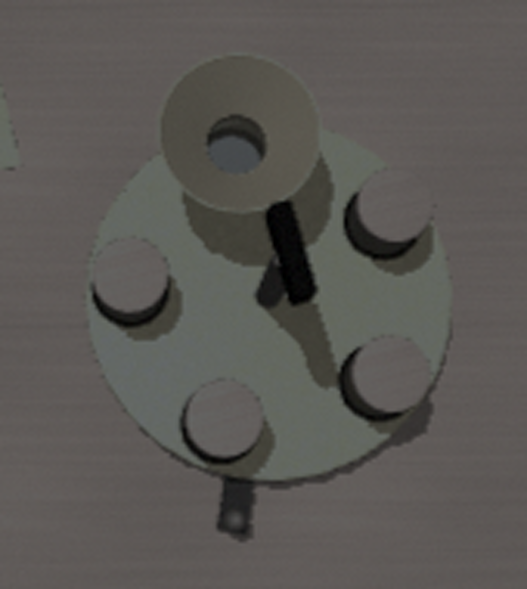

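Run:
```python
from h import *
im=cv2.imread("pics/top0.png");d=np.load("pics/top_d.npy");P=world("top",d)
def st(m,n):
    q=P[m];print(n,len(q),q.mean(0).round(4),q.min(0).round(3),q.max(0).round(3))
x,y,z=P[...,0],P[...,1],P[...,2]
ok=d>0
box=lambda a,b,c,e:ok&(x>a)&(x<b)&(y>c)&(y<e)
g=box(.40,.62,.17,.30)&(z>.08); st(g,"grip top")
xy=P[g][:,:2];r=cv2.minAreaRect((xy*1000).astype(np.float32));print(r)
g=box(.40,.62,.17,.30)&(z>.012); st(g,"scoop"); print(cv2.minAreaRect((P[g][:,:2]*1000).astype(np.float32)))
h=box(.4,.7,-.3,0)&(z>.21); st(h,"handle top"); print(cv2.minAreaRect((P[h][:,:2]*1000).astype(np.float32)))
f=box(.5,.8,-.3,0)&(z>.124)&(z<.137); st(f,"rim");
print(cv2.minEnclosingCircle((P[f][:,:2]*1000).astype(np.float32)))
t=box(.3,.8,-.4,.1)&(z>.019)&(z<.033); st(t,"table"); print(cv2.minEnclosingCircle((P[t][:,:2]*1000).astype(np.float32)))
for r in range(272,300,2): print(r,[(round(float(z[r,c])*1000)) for c in range(306,328,2)])
b=box(-.2,.5,-.8,-.4);
```

```text
grip top 100 [0.5215 0.2278 0.091 ] [0.514 0.211 0.081] [0.531 0.245 0.097]
((522.2099609375, 228.64720153808594), (34.210697174072266, 13.722735404968262), 82.58056640625)
scoop 1099 [0.4797 0.235  0.0359] [0.429 0.202 0.012] [0.531 0.267 0.097]
((479.8518371582031, 234.17428588867188), (55.71711730957031, 99.11878204345703), 82.79271697998047)
handle top 277 [ 0.5412 -0.139   0.221 ] [ 0.51  -0.154  0.21 ] [ 0.573 -0.124  0.226]
((541.9804077148438, -139.45474243164062), (63.377601623535156, 16.54670524597168), 14.699291229248047)
rim 549 [ 0.6457 -0.1142  0.128 ] [ 0.532 -0.17   0.124] [ 0.703 -0.056  0.136]
((617.4835815429688, -122.8824691772461), 87.13404846191406)
table 7278 [ 0.5284 -0.1391  0.0262] [ 0.366 -0.4    0.019] [ 0.672 -0.002  0.033]
((537.8262939453125, -207.92587280273438), 206.98089599609375)
272 [3, -2, 22, 26, 25, 30, 22, 28, 27, 25, 32]
274 [1, -5, -4, 3, 16, 15, 24, 27, 25, 24, 24]
276 [-1, -1, 5, 9, 13, 15, 17, 13, -2, -2, 5]
278 [0, 2, -1, 14, 11, 16, 13, 13, 0, -2, -1]
280 [2, 0, -3, 14, 14, 17, 1203, 17, -2, 4, 0]
282 [-1, 2, 1, 13, 14, 15, 15, 15, -1, -1, -1]
284 [-1, 5, 0, 14, 40, 39, 14, 15, -1, 1, -2]
286 [3, 1, -2, 30, 43, 46, 44, 16, 0, -3, -3]
288 [1, -4, 3, 35, 43, 53, 46, 1, 2, -1, 3]
290 [0, -1, 10, 12, 44, 43, 39, -2, -1, 1, -2]
292 [1, 1, 1, -2, 2, -1, 9, 1, 3, 1, -1]
294 [-4, -3, -2, -2, -3, -1, -1, -2, 2, 1, 1]
296 [0, 3, 1, -4, 0, -3, -1, 3, 2, -2, 2]
298 [-2, -2, -3, -1, 0, -2, 2, -1, 1, 2, 0]
```

The crops confirm the target: the grey steel scoop with four balls and its grip at crop (355,150). Both other scoops are red and empty. Next I'll refine the carousel axis, pin and funnel, using the scene view as the second one.

Run:
```python
from h import *
from scipy.optimize import least_squares
def circ(q,r=None):
    f=lambda p:np.hypot(q[:,0]-p[0],q[:,1]-p[1])-(p[2] if r is None else r)
    s=least_squares(f,[q[:,0].mean(),q[:,1].mean(),r or .1],loss="soft_l1",f_scale=.003);return s.x.round(4)
for n in("top","scene"):
    d=np.load(f"pics/{n}_d.npy");P=world(n,d);x,y,z=np.moveaxis(P,-1,0);ok=d>0
    c0=np.array([.541,-.139]);R=np.hypot(x-c0[0],y-c0[1])
    # turntable rim: level pixels radius .14: boundary
    t=ok&(R<.155)&(abs(z-.026)<.006)
    q=P[t];a=np.degrees(np.arctan2(q[:,1]-c0[1],q[:,0]-c0[0]));rr=np.hypot(q[:,0]-c0[0],q[:,1]-c0[1])
    e=[]
    for k in range(-180,180,4):
        m=(a>=k)&(a<k+4)
        if m.any() and rr[m].max()>.13:e.append(q[m][rr[m].argmax()])
    e=np.array(e);print(n,"table",len(e),circ(e,.14),"z",q[:,2].mean().round(4))
    p=ok&(R>.155)&(R<.185)&(z>.03)&(z<.06)&(x<.42);print("pin",p.sum(),P[p].mean(0).round(4) if p.any() else 0, P[p&(z>.04)].mean(0).round(4))
    ar=ok&(R>.145)&(R<.19)&(z>.009)&(z<.02)&(x<.42)&(abs(y+.12)<.04);print("arm",ar.sum(),P[ar].mean(0).round(4))
    f=ok&(abs(z-.130)<.004)&(np.hypot(x-.643,y+.1125)<.075)
    q=P[f];a=np.degrees(np.arctan2(q[:,1]+.1125,q[:,0]-.643));rr=np.hypot(q[:,0]-.643,q[:,1]+.1125)
    e=np.array([q[m][rr[m].argmax()] for k in range(-180,180,6) for m in [(a>=k)&(a<k+6)] if m.any() and rr[m].max()>.05])
    print("funnel",len(e),circ(e,.059),circ(e))
    L=[]
    for k in range(5):
        an=np.radians(14.7+72*k);cc=c0+.105*np.array([np.cos(an),np.sin(an)])
        m=ok&(abs(z-.09)<.006)&(np.hypot(x-cc[0],y-cc[1])<.045)
        if m.sum()>20:
            o=P[m].mean(0);print("lid",k,m.sum(),o.round(4),np.degrees(np.arctan2(o[1]-c0[1],o[0]-c0[0])).round(1)-72*k)
    h=ok&(R<.05)&(z>.18); q=P[h];print("handle",q.mean(0).round(4),q[:,2].max())
    ht=ok&(R<.05)&(z>.214);print(" top",ht.sum(),P[ht].mean(0).round(4))
    g=ok&(np.hypot(x-.522,y-.229)<.03)&(z>.055);print("grip",g.sum(),P[g].mean(0).round(4),np.percentile(P[g][:,2],[2,50,98]).round(4))
o=ctrl.get_obs();w_,a,b,c=o["eef_rot"];print(Rn.from_quat([a,b,c,w_]).as_matrix().round(3))
# obstacles near start
d=np.load("pics/scene_d.npy")
```

```text
top table 72 [ 0.5426 -0.1399  0.14  ] z 0.0261
pin 50 [ 0.3734 -0.1114  0.0423] [ 0.3737 -0.1117  0.0449]
arm 85 [ 0.3859 -0.1136  0.0138]
funnel 60 [ 0.6437 -0.1127  0.059 ] [ 0.6436 -0.1127  0.0576]
lid 0 93 [ 0.6511 -0.1157  0.0931] 12.0
lid 1 468 [ 0.5473 -0.0351  0.0898] 14.5
lid 2 496 [ 0.4439 -0.1018  0.0898] 15.0
lid 3 499 [ 0.4757 -0.221   0.09  ] -344.5
lid 4 477 [ 0.5988 -0.2273  0.09  ] -344.8
handle [ 0.5399 -0.1383  0.2171] 0.22645833166615262
 top 268 [ 0.5411 -0.1393  0.2213]
grip 131 [0.5206 0.2263 0.0856] [0.0577 0.0907 0.0955]
scene table 66 [ 0.5437 -0.141   0.14  ] z 0.0257
pin 0 0 [nan nan nan]
arm 0 [nan nan nan]
funnel 60 [ 0.6447 -0.1142  0.059 ] [ 0.6446 -0.1142  0.0575]
lid 0 142 [ 0.6397 -0.1141  0.0904] 14.1
lid 1 233 [ 0.5521 -0.0365  0.089 ] 11.799999999999997
lid 2 202 [ 0.449  -0.1036  0.0892] 15.0
lid 3 221 [ 0.4809 -0.2225  0.089 ] -341.7
lid 4 283 [ 0.6031 -0.2291  0.089 ] -343.4
handle [ 0.5542 -0.1412  0.2097] 0.2234736428752947
 top 111 [ 0.5486 -0.1411  0.2203]
grip 171 [0.5276 0.2259 0.077 ] [0.0558 0.0791 0.0927]
[[ 0.3   -0.     0.954]
 [-0.954  0.     0.3  ]
 [-0.    -1.     0.   ]]<stdin>:17: RuntimeWarning: Mean of empty slice.
  ret = um.true_divide(
<stdin>:18: RuntimeWarning: Mean of empty slice.
```

Emit:
step_arm --pt "0 0 0 0 -1 0 1" --pt "0 0 0 -0.5 -1 0.5 1" --pt "0 0 0 -1 0 0.9 1" --pt "0 0 0 -1 0 0.9 1" --pt "0 0 0 -1 0 0.9 1" --pt "0 0 0 -1 0 0.9 1" --pt "0 0 0 -1 0 0.9 1" --pt "0 0 0 -1 0 0.9 1" --pt "0 0 0 -1 0 0.9 1" --pt "0 0 0 -1 0 0.9 1"

```text
time_s: 2.15
eef_pos: [0.3168, -0.2345, 0.2915]
eef_rot: [-0.57, 0.57, -0.418, 0.419]
wrist_force: [0.9, 0.1, -0.8]
opening: 0.995
```

```bash
cat >> h.py <<'E'
import json
def Rt(q): return Rn.from_quat([q[1],q[2],q[3],q[0]]).as_matrix()
def log():
    o=ctrl.get_obs();open("log.jsonl","a").write(json.dumps([list(o["q"]),list(o["eef_pos"]),list(o["eef_rot"])])+"\n");return o
E
python3 - <<'E'
from h import *
o=log();print(o["time_s"],o["eef_pos"],o["q"].round(3),o["wrist_force"])
E
```

```text
2.15 [ 0.31676223 -0.23448355  0.29151658] [-0.941 -0.305  1.945  0.     1.501  0.326] [ 0.8711586   0.11518561 -0.76541912]
```

Emit:
step_arm --pt "0 0 0 -1 0 0.9 1" --pt "0 0 0 -1 0 0.9 1" --pt "0 0 0 -1 0 0.9 1" --pt "0 0 0 -1 0 0.9 1" --pt "0 0 0 -1 0 0.9 1" --pt "0 0 0 -1 0 0.9 1" --pt "0 0 0 -1 0 0.9 1" --pt "0 0 0 -1 0 0.9 1" --pt "0 0 0 -1 0 0.9 1" --pt "0 0 0 -1 0 0.9 1"

```text
time_s: 3.15
eef_pos: [0.4844, 0.1331, 0.2915]
eef_rot: [0.57, -0.57, 0.418, -0.418]
wrist_force: [0.2, -0.7, 1.2]
opening: 0.995
```

Emit:
step_arm --pt "0 0 0 -0.9 0 0.7 1" --pt "0 0 0 -0.9 0 0.7 1" --pt "0 0 0 -0.9 0 0.75 1" --pt "0 -1 0 0 0.5 0 1" --pt "0 -1 0 0 0.5 0 1" --pt "0 -1 0 0 0.5 0 1" --pt "0 -1 0 0 0.5 0 1" --pt "0 -1 0 0 0.5 0 1" --pt "0 -1 0 0 0 0 1" --pt "0 -1 0 0 0 0 1"

```text
time_s: 4.15
eef_pos: [0.5207, 0.2278, 0.2155]
eef_rot: [-0.682, 0.683, -0.185, 0.184]
wrist_force: [-0.2, 0.2, 0.7]
opening: 0.996
```

Run:
```python
from h import *
o=log();print(o["time_s"],o["eef_pos"],o["q"].round(3),o["wrist_force"]);R=Rt(o["eef_rot"]);print(R.round(3),np.degrees(np.arctan2(R[1,0],R[0,0])))
n="wrist";c=ctrl.get_calibration(n);im,d=ctrl.camera(n);cv2.imwrite("pics/wrist1.png",im)
P=world(n,d,c);x,y,z=np.moveaxis(P,-1,0);ok=d>0
g=ok&(np.hypot(x-.522,y-.229)<.035)&(z>.08)&(z<.11);print("grip",g.sum(),P[g].mean(0).round(4),np.percentile(P[g][:,2],[2,50,98]).round(4));print(cv2.minAreaRect((P[g][:,:2]*1000).astype(np.float32)))
g=ok&(np.hypot(x-.48,y-.234)<.075)&(z>.02)&(z<.06);print("pan",g.sum(),P[g].mean(0).round(4));print(cv2.minAreaRect((P[g][:,:2]*1000).astype(np.float32)))
```

```text
4.15 [0.5206808  0.22782542 0.21545759] [0.204 0.182 1.639 0.    1.323 0.732] [-0.18332026  0.24120377  0.70496122]
[[ 0.864 -0.002  0.504]
 [-0.504 -0.     0.864]
 [-0.001 -1.    -0.001]] -30.286840061488572
grip 791 [0.5242 0.2299 0.0901] [0.0821 0.0907 0.0924]
((523.4906005859375, 228.4799041748047), (34.30596923828125, 14.067461967468262), 83.22412109375)
pan 4227 [0.4709 0.2347 0.0322]
((481.29364013671875, 233.5304718017578), (54.634925842285156, 98.98953247070312), 82.88853454589844)
```

View pics/wrist1.png

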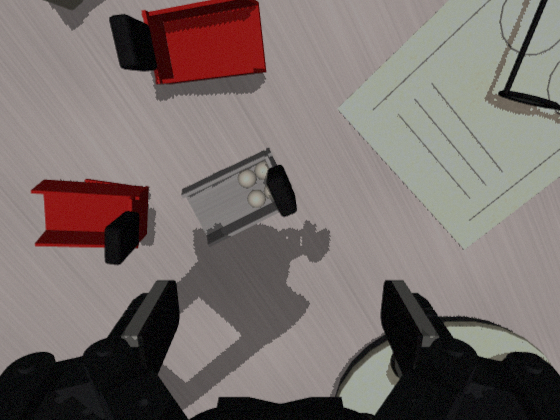

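Emit:
step_arm --pt "0 -1 0 0 0 0 1" --pt "0 -1 0 0 0 0 1" --pt "0 -1 0 0 0 0 1" --pt "0 -0.9 0 0 0 0 1" --pt "1 0 0 0 0 0 1" --pt "1 0 0 0 0 0 1"

```text
time_s: 4.8
eef_pos: [0.5215, 0.2289, 0.2169]
eef_rot: [0.777, -0.627, 0.039, -0.049]
wrist_force: [-0.3, -1.6, -0.0]
opening: 1.004
```

```bash
cat >> h.py <<'E'
def dh_fk(p,q):
    # p: z0,a1,L2,L3,e,d6
    z0,a1,L2,L3,e,d6=p
    Rz=lambda t:Rn.from_euler("z",t).as_matrix();Ry=lambda t:Rn.from_euler("y",t).as_matrix()
    A=Rz(q[0]);P=A@np.array([a1,0,z0]);A=A@Ry(q[1]);P=P+A@np.array([0,0,L2])
    A=A@Ry(q[2]);P=P+A@np.array([e,0,L3]);A=A@Rz(q[3])@Ry(q[4])@Rz(q[5])
    P=P+A@np.array([0,0,d6]);return P,A
E
python3 - <<'E'
from h import *
from scipy.optimize import least_squares
log()
D=[json.loads(l) for l in open("log.jsonl")]
D.append([[-1.47230880e+00,  1.81560150e-01,  1.60800860e+00, -1.67160563e-05,1.35380127e+00, -2.06329038e-01],[ 0.17250782, -0.54792982,  0.23037313],[ 0.57057795, -0.56965037,  0.41871754, -0.41786946]])
f=lambda p:np.concatenate([dh_fk(p,q)[0]-e for q,e,r in D])
s=least_squares(f,[.3,.0,.4,.4,0,.2]);print(s.x.round(4),abs(s.fun).max())
for q,e,r in D:
    A=dh_fk(s.x,q)[1];print((A.T@Rt(r)).round(3).tolist())
E
```

```text
[ 1.1128 -0.0556  0.5625  0.6309  0.4333  0.8801] 0.11684463951768925
[[-1.0, -0.0, 0.0], [0.0, 0.0, 1.0], [-0.0, 1.0, -0.0]]
[[-1.0, 0.0, 0.0], [0.0, 0.0, 1.0], [0.0, 1.0, -0.0]]
[[-1.0, 0.0, 0.0], [0.0, 0.0, 1.0], [0.0, 1.0, -0.0]]
[[-1.0, -0.0, -0.0], [-0.0, 0.0, 1.0], [-0.0, 1.0, -0.0]]
```

Run:
```python
from h import *
from scipy.optimize import least_squares
D=[json.loads(l) for l in open("log.jsonl")]
D.append([[-1.47230880e+00,  1.81560150e-01,  1.60800860e+00, -1.67160563e-05,1.35380127e+00, -2.06329038e-01],[ 0.17250782, -0.54792982,  0.23037313],[ 0.57057795, -0.56965037,  0.41871754, -0.41786946]])
for q,e,r in D: print(np.round(q,4),np.round(e,4), np.hypot(e[0],e[1]),np.arctan2(e[1],e[0])-q[0])
```

```text
[-9.4090e-01 -3.0490e-01  1.9451e+00  1.0000e-04  1.5005e+00  3.2560e-01] [ 0.3168 -0.2345  0.2915] 0.3941076607468014 0.30364760353665143
[0.2037 0.1815 1.6391 0.     1.3225 0.7323] [0.5207 0.2278 0.2155] 0.5683422563463458 0.20879251523362077
[0.085  0.1182 1.7234 0.2191 1.2608 0.1466] [0.5215 0.2289 0.2169] 0.569478187625244 0.3286570376125938
[-1.4723  0.1816  1.608  -0.      1.3538 -0.2063] [ 0.1725 -0.5479  0.2304] 0.5744441100806804 0.20652374142310648
```

```bash
cat >> h.py <<'E'
def dh_fk(p,q):
    z0,a1,L2,L3,e,d6,b=p
    Rz=lambda t:Rn.from_euler("z",t).as_matrix();Ry=lambda t:Rn.from_euler("y",t).as_matrix()
    A=Rz(q[0]);P=A@np.array([a1,b,z0]);A=A@Ry(q[1]);P=P+A@np.array([0,0,L2])
    A=A@Ry(q[2]);P=P+A@np.array([e,0,L3]);A=A@Rz(q[3])@Ry(q[4])@Rz(q[5])
    P=P+A@np.array([0,0,d6]);return P,A@np.array([[-1,0,0],[0,0,1],[0,1,0.]])
def data():
    D=[json.loads(l) for l in open("log.jsonl")]
    D.append([[-1.47230880e+00,  1.81560150e-01,  1.60800860e+00, -1.67160563e-05,1.35380127e+00, -2.06329038e-01],[ 0.17250782, -0.54792982,  0.23037313],[ 0.57057795, -0.56965037,  0.41871754, -0.41786946]])
    return D
E
python3 - <<'E'
from h import *
from scipy.optimize import least_squares
D=data()
f=lambda p:np.concatenate([dh_fk(p,q)[0]-e for q,e,r in D])
for s0 in ([.3,.0,.4,.4,0,.2,.1],[.15,.0,.45,.4,0,.3,.1],[.15,.1,.45,.4,0,.3,.1]):
    s=least_squares(f,s0);print(s.x.round(4),abs(s.fun).max())
def f2(p):
    out=[]
    for q,e,r in D:
        out.append(dh_fk([p[0],0,p[1],p[2],0,p[3],p[4]],q)[0]-e)
    return np.concatenate(out)
s=least_squares(f2,[.2,.42,.4,.25,.1]);print(s.x.round(4),abs(s.fun).max())
E
```

```text
[ 0.3134 -0.      0.4382  0.5145  0.0855  0.3189  0.1178] 3.863230874090462e-09
[ 0.3134 -0.      0.4382  0.5145  0.0855  0.3189  0.1178] 3.922732721983735e-09
[ 0.3134 -0.      0.4382  0.5145  0.0855  0.3189  0.1178] 3.919196162049943e-09
[0.2533 0.4063 0.4985 0.3143 0.118 ] 0.0034977185501391395
```

```bash
cat >> h.py <<'E'
from scipy.optimize import least_squares
def fit():
    D=data();return least_squares(lambda p:np.concatenate([dh_fk(p,q)[0]-e for q,e,r in D]),[.3134,0,.4382,.5145,.0855,.3189,.1178]).x
LO=np.array([-2.99,-.89,.3,-1.14,0,-3.12]);HI=np.array([2.99,2.07,2.58,4.28,2.63,3.12])
PP=None
def ik(P,R,q0):
    global PP
    if PP is None: PP=fit()
    def f(q):
        p,A=dh_fk(PP,q);return np.r_[(p-P)*3,Rn.from_matrix(A.T@R).as_rotvec()]
    s=least_squares(f,np.clip(q0,LO+.001,HI-.001),bounds=(LO,HI));return s.x,np.abs(s.fun).max()
def Rdown(h):  # tool x heading h deg, y down
    h=np.radians(h);x=np.array([np.cos(h),np.sin(h),0]);y=np.array([0,0,-1.]);return np.c_[x,y,np.cross(x,y)]
def scoopR(phi,pitch): # scoop x heading phi, lip down pitch
    return (Rn.from_euler("z",phi,degrees=True)*Rn.from_euler("y",pitch,degrees=True)).as_matrix()
E
python3 - <<'E'
from h import *
G=np.array([.5233,.2286,.075]);F=np.array([.6437,-.1127])
o=ctrl.get_obs();q0=o["q"]
for hg in(-7.1,82.9,-97.1,172.9):
    Rg=Rdown(hg);S0=scoopR(172.9,0);Rst=S0.T@Rg
    tcp_off=np.array([0,0.019,0]) # tool frame from grasp pt
    best=[]
    for phi in range(150,345,15):
        for seq in (0,):
            q=q0.copy();ok=True;worst=0
            path=[]
            for z in (.2,.074):path.append((G+[0,0,z-.075],172.9,0))
            path.append((G+[0,0,.2],172.9,0))
            lip=np.array([F[0],F[1],.165])
            L=np.array([.092,0,-.042])
            # travel level to above, rotating
            Gl=lambda ph,pi,zl: np.array([F[0],F[1],zl])-scoopR(ph,pi)@L
            A0=G+[0,0,.2];A1=Gl(phi,0,.2)
            for t in np.linspace(0,1,9)[1:]:path.append((A0+(A1-A0)*t,172.9+(phi-172.9)*t,0))
            for pi in range(6,61,6):path.append((Gl(phi,pi,.165),phi,pi))
            m=1e9
            for (g,ph,pi) in path:
                R=scoopR(ph,pi)@Rst;q,e=ik(g+R@tcp_off,R,q);worst=max(worst,e);m=min(m,(q-LO).min(),(HI-q).min())
            print(hg,phi,"err",round(worst,4),"margin",round(m,3),q.round(2))
E
```

```text
-7.1 150 err 0.0448 margin 0.0 [-0.27  0.    2.06 -1.14  0.22  1.27]
-7.1 165 err 0.0 margin 0.132 [-0.41 -0.03  2.13  1.62  0.13 -1.69]
-7.1 180 err 0.0 margin 0.458 [-0.57 -0.02  2.12  1.45  0.49 -1.74]
-7.1 195 err 0.0 margin 0.53 [-0.69  0.05  2.05  1.33  0.81 -1.84]
-7.1 210 err 0.0 margin 0.65 [-0.75  0.16  1.93  1.21  1.08 -1.92]
-7.1 225 err 0.0 margin 0.803 [-0.77  0.29  1.78  1.11  1.32 -2.  ]
-7.1 240 err 0.0 margin 0.844 [-0.76  0.41  1.6   1.    1.54 -2.07]
-7.1 255 err 0.0 margin 0.844 [-0.72  0.54  1.42  0.91  1.74 -2.14]
-7.1 270 err 0.0 margin 0.697 [-0.67  0.66  1.23  0.81  1.93 -2.23]
-7.1 285 err 0.0 margin 0.514 [-0.61  0.77  1.05  0.71  2.12 -2.33]
-7.1 300 err 0.0 margin 0.343 [-0.55  0.88  0.87  0.58  2.29 -2.46]
-7.1 315 err 0.0 margin 0.196 [-0.48  0.97  0.72  0.42  2.43 -2.66]
-7.1 330 err 0.0 margin 0.092 [-0.4   1.04  0.6   0.19  2.54 -2.93]
82.9 150 err 0.0448 margin 0.0 [-0.27  0.    2.06 -1.14  0.22 -0.3 ]
82.9 165 err 0.009 margin 0.0 [-0.41 -0.03  2.13  1.47  0.13 -3.12]
82.9 180 err 0.0412 margin 0.0 [-0.55 -0.03  2.09  1.28  0.48 -3.12]
82.9 195 er
[... 1784 characters left out ...]

172.9 195 err 0.1732 margin 0.0 [-0.69  0.05  2.05  1.33  0.81  1.31]
172.9 210 err 0.1732 margin 0.0 [-0.75  0.16  1.93  1.21  1.08  1.22]
172.9 225 err 0.1732 margin 0.0 [-0.77  0.29  1.78  1.11  1.32  1.14]
172.9 240 err 0.1732 margin 0.0 [-0.76  0.41  1.6   1.    1.54  1.07]
172.9 255 err 0.1732 margin 0.0 [-0.72  0.54  1.42  0.91  1.74  1.  ]
172.9 270 err 0.1732 margin 0.0 [-0.67  0.66  1.23  0.81  1.93  0.92]
172.9 285 err 0.1732 margin 0.0 [-0.61  0.77  1.05  0.71  2.12  0.81]
172.9 300 err 0.1732 margin 0.0 [-0.55  0.88  0.87  0.58  2.29  0.68]
172.9 315 err 0.1732 margin 0.0 [-0.48  0.97  0.72  0.42  2.43  0.49]
172.9 330 err 0.1732 margin 0.0 [-0.4   1.04  0.6   0.19  2.54  0.21]
```

Emit:
step_arm --pt "-1 0 0 0 0 0 0.7" --pt "-1 0 0 0.06 0 0 0.7" --pt "0 0 0 0 1 0 0.7" --pt "0 0 0 0 1 0 0.7" --pt "0 0 0 0 1 0 0.7" --pt "0 0 0 0 0 0 0.7"

```text
time_s: 5.4
eef_pos: [0.5196, 0.227, 0.122]
eef_rot: [-0.705, 0.706, -0.047, 0.042]
wrist_force: [-0.7, 0.7, -0.1]
opening: 0.699
```

Run:
```python
from h import *
o=log();print(o["time_s"],o["eef_pos"],o["q"].round(3),o["wrist_force"]);R=Rt(o["eef_rot"]);print(R.round(4),np.degrees(np.arctan2(R[1,0],R[0,0])))
n="wrist";c=ctrl.get_calibration(n);im,d=ctrl.camera(n);cv2.imwrite("pics/wrist2.png",im)
P=world(n,d,c);x,y,z=np.moveaxis(P,-1,0);ok=d>0
g=ok&(np.hypot(x-.522,y-.229)<.03)&(z>.084)&(z<.11);print("grip",g.sum(),P[g].mean(0).round(4),np.percentile(P[g][:,2],[2,50,98]).round(4));print(cv2.minAreaRect((P[g][:,:2]*1000).astype(np.float32)))
```

```text
5.4 [0.51959625 0.22700923 0.12198583] [ 0.203  0.29   1.711 -0.     1.149  0.329] [-0.72175361  0.65313963 -0.13238895]
[[ 0.992  -0.0083  0.1258]
 [-0.1259 -0.0017  0.992 ]
 [-0.008  -1.     -0.0027]] -7.2301121217172
grip 1538 [0.5237 0.2304 0.0905] [0.0857 0.0908 0.0922]
((523.5823364257812, 228.75527954101562), (33.86475372314453, 13.793768882751465), 82.55122375488281)
```

View pics/wrist2.png

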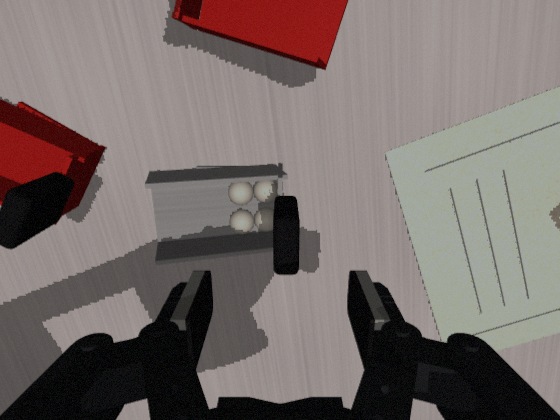

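Emit:
step_arm --pt "0 0 -0.08 0.14 0.7 0.07 0.7" --pt "0 0 0 0 0.7 0 0.7" --pt "0 0 0 0 0.73 0 0.7" --pt "0 0 0 0 0 0 0.7"

```text
time_s: 5.85
eef_pos: [0.527, 0.2289, 0.0617]
eef_rot: [-0.705, 0.706, -0.042, 0.046]
wrist_force: [-0.2, 0.4, -0.1]
opening: 0.705
```

Emit:
step_arm --pt "0 0 0 0 0 0 0" --pt "0 0 0 0 0 0 0" --pt "0 0 0 0 0 0 0" --pt "0 0 0 0 0 0 0" --pt "0 0 0 0 0 0 0" --pt "0 0 0 0 0 0 0"

```text
time_s: 6.45
eef_pos: [0.5274, 0.2298, 0.0647]
eef_rot: [0.706, -0.706, 0.041, -0.047]
wrist_force: [-6.2, 0.5, 12.7]
opening: 0.156
```

Run:
```python
from h import *
o=log();print(o["time_s"],o["eef_pos"],o["wrist_force"],o["opening"]*85);R=Rt(o["eef_rot"]);print(R.round(4),np.degrees(np.arctan2(R[1,0],R[0,0])))
```

```text
6.45 [0.52735972 0.22978408 0.0647057 ] [-6.20336501  0.46873065 12.65606713] 13.253014589149148
[[ 9.922e-01  7.500e-03  1.242e-01]
 [-1.242e-01 -3.000e-04  9.923e-01]
 [ 7.500e-03 -1.000e+00  6.000e-04]] -7.133225901123568
```

Emit:
step_arm --pt "0 0 0 0 -0.3 0 0" --pt "0 0 0 0 -0.5 0 0" --pt "0 0 0 0 -0.7 0 0" --pt "0 0 0 0 -0.9 0 0" --pt "0 0 0 0 -0.9 0 0" --pt "0 0 0 0 -0.9 0 0" --pt "0 0 0 0 -0.9 0 0" --pt "0 0 0 0 -0.5 0 0" --pt "0 0 0 0 0 0 0"

```text
time_s: 7.35
eef_pos: [0.528, 0.2297, 0.2338]
eef_rot: [0.706, -0.705, 0.039, -0.049]
wrist_force: [0.1, 0.9, -2.7]
opening: 0.152
```

Run:
```python
from h import *
o=log();print(o["time_s"],o["eef_pos"],o["wrist_force"],o["opening"]*85);R=Rt(o["eef_rot"]);print(R.round(4))
n="scene";c=ctrl.get_calibration(n);im,d=ctrl.camera(n);cv2.imwrite("pics/scene3.png",im)
n="wrist";c=ctrl.get_calibration(n);im,d=ctrl.camera(n);cv2.imwrite("pics/wrist3.png",im)
```

```text
7.35 [0.52798321 0.22967205 0.2337623 ] [ 0.08127548  0.86896925 -2.71697263] 12.959009501823688
[[ 9.921e-01  1.420e-02  1.243e-01]
 [-1.243e-01  1.000e-04  9.922e-01]
 [ 1.410e-02 -9.999e-01  1.900e-03]]
```

View pics/scene3.png

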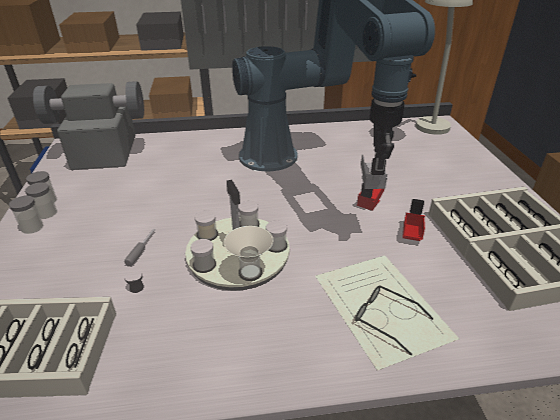

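View pics/wrist3.png

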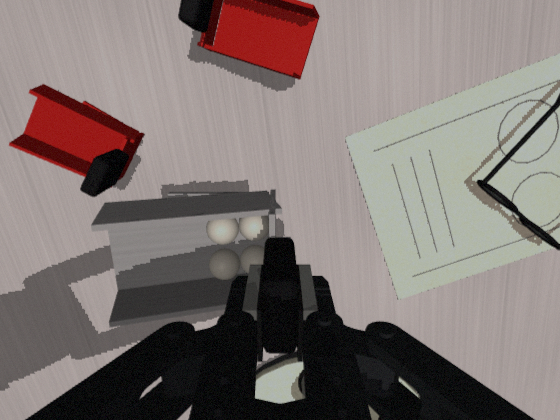

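Run:
```python
from h import *
n="wrist";c=ctrl.get_calibration(n);im,d=ctrl.camera(n)
o=ctrl.get_obs();R=Rt(o["eef_rot"]);T=o["eef_pos"]
P=world(n,d,c)
def tool(u,v): 
    p=np.median(P[v-2:v+3,u-2:u+3].reshape(-1,3),0);return ((p-T)@R*1000).round(1),p.round(4)
for k,(u,v) in {"far wall top L":(105,212),"far wall top R":(265,196),"floor L":(125,255),"floor R":(190,245),"lipL":(118,275),"grip":(280,243),"near wall":(130,305)}.items(): print(k,*tool(u,v))
cv2.imwrite("pics/w4.png",cv2.resize(im[170:350,80:320],None,fx=3,fy=3))
m=(d>0);m[:]=False;m[225:285,118:200]=d[225:285,118:200]>0
q=(P[m]-T)@R;A=np.c_[q[:,0],q[:,2],np.ones(len(q))];s=np.linalg.lstsq(A,q[:,1],rcond=None)[0];res=q[:,1]-A@s;k=abs(res)<.005;s=np.linalg.lstsq(A[k],q[k,1],rcond=None)[0];print("floor slope deg x,z",np.degrees(np.arctan(s[:2])),k.sum(),len(k))
```

```text
far wall top L [-84.3  23.2  25.3] [0.4452 0.2647 0.2052]
far wall top R [-7.  49.3 25.3] [0.522  0.255  0.1796]
floor L [-84.2  36.3  -5. ] [0.4416 0.2346 0.1921]
floor R [-50.4  45.4  -3.2] [0.4754 0.2322 0.1833]
lipL [-89.2  35.  -16.4] [0.4351 0.224  0.1934]
grip [ 1.4  7.6 15.4] [0.5288 0.2442 0.2213]
near wall [-77.8  20.2 -25.7] [0.4453 0.2133 0.2083]
floor slope deg x,z [15.13199892  0.054115  ] 4764 4905
```

View pics/w4.png

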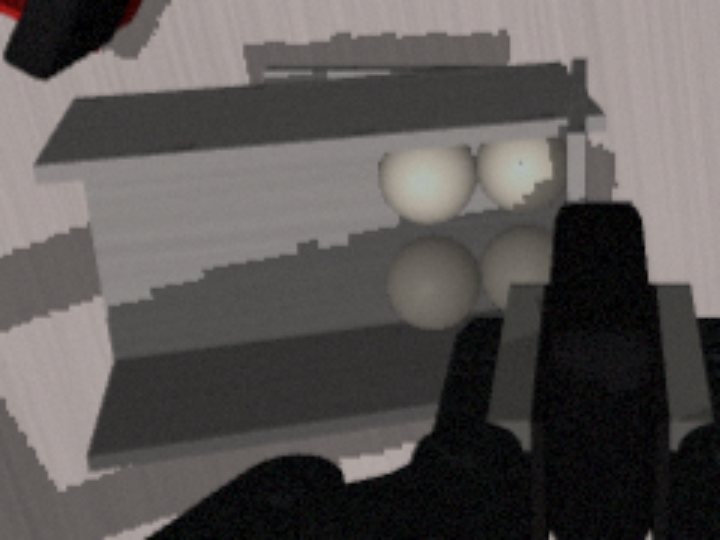

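Emit:
step_arm --pt "0 -0.5 0 0 -0.2 0 0" --pt "0 -0.8 0 0 -0.3 0 0" --pt "0 -1 0 0 0 0 0" --pt "0 -1 0 0 0 0 0" --pt "0 -1 0 0 0 0 0" --pt "0 -1 0 0 0 0 0" --pt "0 -1 0 0 0 0 0" --pt "0 -1 0 0 0 0 0" --pt "0 -1 0 0 0 0 0" --pt "0 -1 0 0 0 0 0"

```text
time_s: 8.5
eef_pos: [0.5251, 0.2291, 0.243]
eef_rot: [-0.642, 0.645, 0.294, -0.292]
wrist_force: [-0.3, 0.5, -1.7]
opening: 0.152
```

Emit:
step_arm --pt "0 -1 0 0 0 0 0" --pt "0 -1 0 0 0 0 0" --pt "0 -1 0 0 0 0 0" --pt "0 -1 0 0 0 0 0" --pt "0 -1 0 0 0 0 0" --pt "0 -0.7 0 0 0 0 0" --pt "0 0 0 0 0 0 0"

```text
time_s: 9.2
eef_pos: [0.5253, 0.2292, 0.2433]
eef_rot: [-0.528, 0.532, 0.469, -0.467]
wrist_force: [-0.8, 0.1, -3.3]
opening: 0.148
```

Run:
```python
from h import *
o=log();print(o["time_s"],o["eef_pos"],o["wrist_force"],o["opening"]*85);R=Rt(o["eef_rot"]);print(R.round(4))
u=-R[:2,0]/np.linalg.norm(R[:2,0]);F=np.array([.6437,-.1127]);T=np.r_[F-.116*u,.2145]
print(T,R.T@(T-o["eef_pos"])/.03)
```

```text
9.2 [0.52525774 0.2291513  0.24326241] [-0.75938943  0.14141586 -3.33447387] 12.599225948805936
[[ 0.1238  0.0048 -0.9923]
 [ 0.9923 -0.0017  0.1238]
 [-0.0011 -1.     -0.0049]]
[0.65806037 0.00240769 0.2145    ] [-6.95095104  0.99240625 -5.32352744]
```

Emit:
step_arm --pt "0 0 0 -0.5 0 -0.4 0" --pt "0 0 0 -0.9 0 -0.7 0" --pt "0 0 0 -1 0 -0.7 0" --pt "0 0 0 -1 0 -0.8 0" --pt "0 0 0 -1 0 -0.8 0" --pt "0 0 0 -1 0 -0.8 0" --pt "0 0 0 -0.8 0.2 -0.6 0" --pt "0 0 0 -0.5 0.2 -0.4 0" --pt "0 0 0 -0.25 0.1 -0.12 0" --pt "0 0 0 0 0 0 0"

```text
time_s: 10.2
eef_pos: [0.658, 0.0023, 0.2299]
eef_rot: [-0.529, 0.532, 0.469, -0.466]
wrist_force: [0.2, 1.3, -2.5]
opening: 0.151
```

Run:
```python
from h import *
o=log();print(o["time_s"],o["eef_pos"],o["wrist_force"],o["opening"]*85);R=Rt(o["eef_rot"]);print(R.round(4))
print("lip",o["eef_pos"]+R@[-.091,.0345,0])
n="top";im,d=ctrl.camera(n);cv2.imwrite("pics/top5.png",im)
n="wrist";im,d=ctrl.camera(n);cv2.imwrite("pics/wrist5.png",im)
```

```text
10.2 [0.65799703 0.00234797 0.22993494] [ 0.16510302  1.32941659 -2.49323873] 12.862541063827107
[[ 1.259e-01  5.300e-03 -9.920e-01]
 [ 9.920e-01 -3.000e-04  1.259e-01]
 [ 4.000e-04 -1.000e+00 -5.200e-03]]
lip [ 0.64672195 -0.08793821  0.19540193]
```

View pics/wrist5.png

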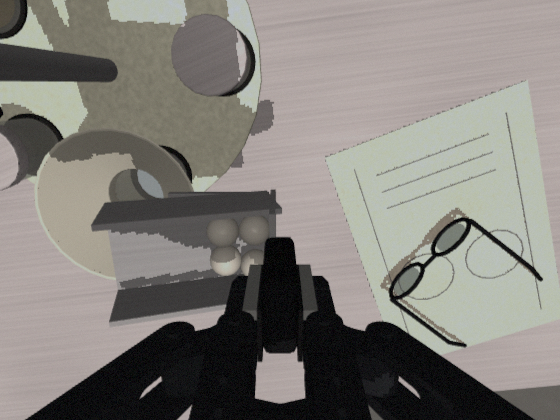

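View pics/top5.png

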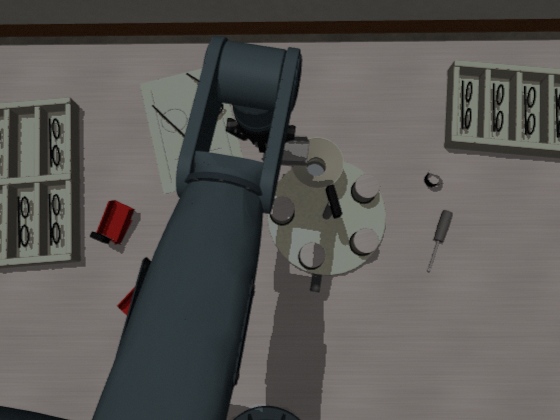

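Emit:
step_arm --pt "0 0 -0.5 -0.07 0.1 0 0" --pt "0 0 -0.5 -0.07 0.1 0 0" --pt "0 0 -0.5 -0.07 0.1 0 0" --pt "0 0 -0.5 -0.07 0 0 0" --pt "0 0 0 0 0 0 0"

```text
time_s: 10.8
eef_pos: [0.6573, -0.0051, 0.2222]
eef_rot: [0.574, -0.48, -0.523, 0.408]
wrist_force: [-0.3, 0.0, -2.5]
opening: 0.151
```

```bash
cat > lip.py <<'E'
from h import *
o=log();R=Rt(o["eef_rot"]);l=o["eef_pos"]+R@[-.091,.0345,0]
u=np.array([-.1236,-.9923]);d=l[:2]-np.array([.6437,-.1127])
print(o["time_s"],"pitch",np.degrees(np.arcsin(R[2,0])).round(2),"lip z",l[2].round(4),"along",(d@u).round(4),"side",(d@[u[1],-u[0]]).round(4),o["wrist_force"].round(1),R[:,2].round(3))
E
python3 lip.py
```

```text
10.8 pitch 12.02 lip z 0.1695 along -0.0266 side -0.0006 [-0.3  0.  -2.5] [-0.992  0.125 -0.008]
```

Emit:
step_arm --pt "0 0 -0.3 -0.04 -0.09 0 0" --pt "0 0 -0.3 -0.04 -0.09 0 0" --pt "0 0 -0.3 -0.04 -0.09 0 0" --pt "0 0 -0.3 -0.04 -0.09 0 0" --pt "0 0 -0.3 -0.04 -0.09 0 0" --pt "0 0 0 0 0 0 0" --pt "0 0 0 0 0 0 0" --pt "0 0 0 0 0 0 0"

```text
time_s: 11.6
eef_pos: [0.6566, -0.0144, 0.2334]
eef_rot: [0.604, -0.438, -0.559, 0.362]
wrist_force: [-0.3, -0.7, -2.3]
opening: 0.147
```

```bash
python3 lip.py
python3 - <<'E'
from h import *
im,d=ctrl.camera("wrist");cv2.imwrite("pics/wrist6.png",im)
E
```

```text
11.6 pitch 20.99 lip z 0.1686 along -0.0265 side -0.0011 [-0.3 -0.7 -2.3] [-0.992  0.124 -0.008]
```

View pics/wrist6.png

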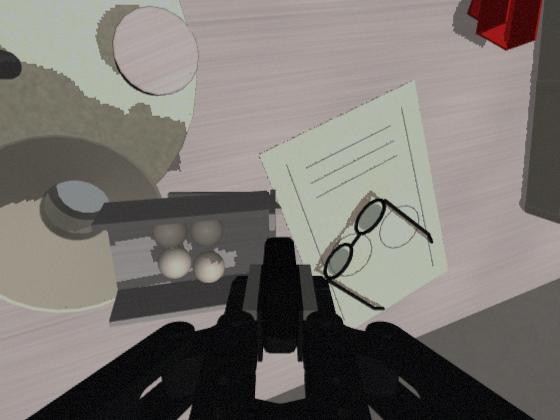

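Emit:
step_arm --pt "0 0 0 0 0 0 0" --pt "0 0 0 0 0 0 0" --pt "0 0 -0.2 -0.03 -0.06 0 0" --pt "0 0 -0.2 -0.03 -0.06 0 0" --pt "0 0 -0.2 -0.03 -0.06 0 0" --pt "0 0 -0.3 -0.04 -0.09 0 0" --pt "0 0 -0.3 -0.04 -0.09 0 0" --pt "0 0 -0.3 -0.04 -0.09 0 0" --pt "0 0 -0.3 -0.04 -0.09 0 0" --pt "0 0 -0.3 -0.04 -0.09 0 0"

```text
time_s: 12.65
eef_pos: [0.6545, -0.0311, 0.2466]
eef_rot: [0.64, -0.373, -0.604, 0.293]
wrist_force: [0.5, -0.4, -2.2]
opening: 0.15
```

Emit:
step_arm --pt "0 0 -0.5 -0.07 -0.15 0 0" --pt "0 0 -0.5 -0.07 -0.15 0 0" --pt "0 0 -0.5 -0.07 -0.15 0 0" --pt "0 0 -0.5 -0.07 -0.15 0 0" --pt "0 0 -0.5 -0.07 -0.15 0 0" --pt "0 0 0 0 0 0 0" --pt "0 0 0 0 0 0 0"

```text
time_s: 13.35
eef_pos: [0.6516, -0.0533, 0.2568]
eef_rot: [0.673, -0.292, -0.647, 0.207]
wrist_force: [-0.2, -0.3, -2.1]
opening: 0.153
```

```bash
python3 lip.py
python3 - <<'E'
from h import *
im,d=ctrl.camera("wrist");cv2.imwrite("pics/wrist7.png",im)
im,d=ctrl.camera("scene");cv2.imwrite("pics/scene7.png",cv2.resize(im[120:310,150:400],None,fx=3,fy=3))
E
```

```text
13.35 pitch 48.58 lip z 0.1657 along -0.0256 side -0.0012 [-0.2 -0.3 -2.1] [-0.992  0.125 -0.008]
```

View pics/wrist7.png

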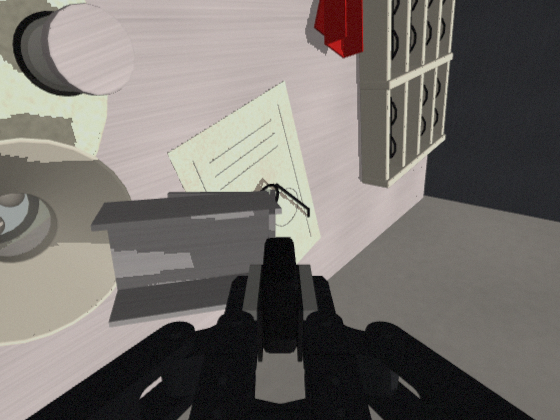

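View pics/scene7.png

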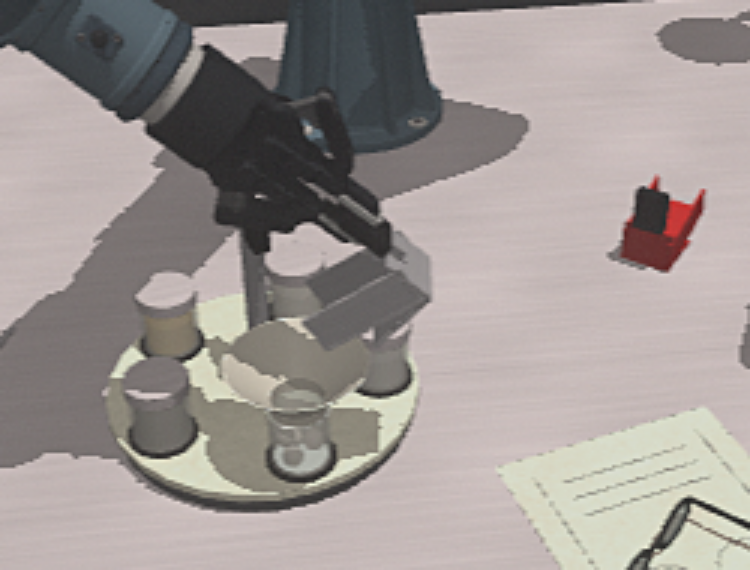

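Emit:
step_arm --pt "0 0 1 0 0 0 0" --pt "0 0 1 0 0 0 0" --pt "0 0 1 0 0 0 0" --pt "0 0 1 0.3 0 0 0" --pt "0 0 1 0.5 0 0 0" --pt "0 0 1 0.8 0 0 0" --pt "0 0 1 1 0 0 0" --pt "0 0 1 1 0 0 0" --pt "0 0 0.1 1 0 0.5 0" --pt "0 0 0 1 0 1 0"

```text
time_s: 14.45
eef_pos: [0.6272, 0.1181, 0.2863]
eef_rot: [-0.527, 0.532, 0.471, -0.466]
wrist_force: [-0.6, 0.5, -2.6]
opening: 0.157
```

Run:
```python
from h import *
o=log();print(o["time_s"],o["eef_pos"],o["wrist_force"],o["opening"]*85);R=Rt(o["eef_rot"]);print(R.round(4))
print(R.T@(np.array([.528,.23,.0647])-o["eef_pos"])/.03)
im,d=ctrl.camera("wrist");cv2.imwrite("pics/wrist8.png",im)
im,d=ctrl.camera("top");cv2.imwrite("pics/top8.png",im)
```

```text
14.45 [0.62724547 0.11811909 0.28627994] [-0.62691392  0.5100252  -2.55892034] 13.3304043705871
[[ 1.215e-01  1.050e-02 -9.925e-01]
 [ 9.926e-01 -7.000e-04  1.215e-01]
 [ 5.000e-04 -9.999e-01 -1.050e-02]]
[3.29574958 7.34806849 3.81433037]
```

View pics/wrist8.png

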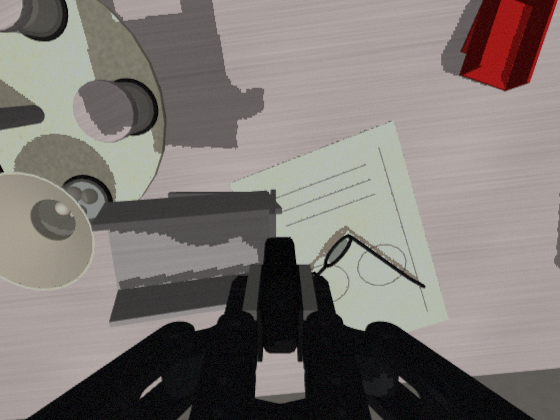

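View pics/top8.png

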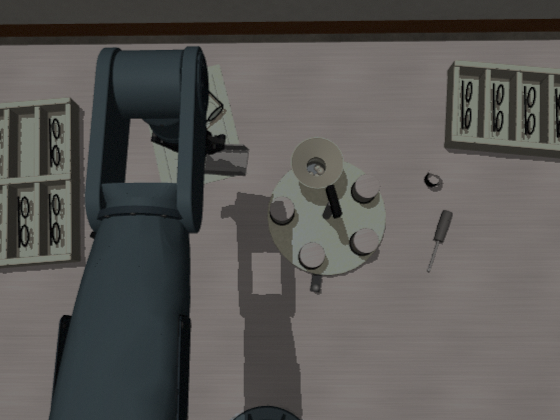

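Emit:
step_arm --pt "0.1 0 0 0.9 0 1 0" --pt "0 0 0 0.9 0.3 1 0" --pt "0 0 0 0.8 1 1 0" --pt "0 0 0 0.7 1 0.8 0" --pt "0 0 0 0 1 0 0" --pt "0 0 0 0 1 0 0" --pt "0 0 0 0 1 0 0" --pt "0 0 0 0 0.8 0 0" --pt "0 0 0 0 0.5 0 0" --pt "0 0 0 0 0 0 0"

```text
time_s: 15.55
eef_pos: [0.5243, 0.2271, 0.0856]
eef_rot: [0.531, -0.529, -0.466, 0.47]
wrist_force: [0.3, -0.2, -2.4]
opening: 0.148
```

Run:
```python
from h import *
o=log();print(o["time_s"],o["eef_pos"],o["wrist_force"],o["opening"]*85);R=Rt(o["eef_rot"]);print(R.round(4))
```

```text
15.55 [0.5243006  0.22711439 0.08564204] [ 0.32544394 -0.15862352 -2.44703751] 12.537516983586183
[[ 1.241e-01 -5.700e-03 -9.923e-01]
 [ 9.923e-01 -3.000e-04  1.241e-01]
 [-1.000e-03 -1.000e+00  5.700e-03]]
```

Go down the last 20 mm slowly, then check the contact force.

Emit:
step_arm --pt "0 0 0 0 0.3 0 0" --pt "0 0 0 0 0.25 0 0" --pt "0 0 0 0 0.12 0 0" --pt "0 0 0 0 0 0 0"

```text
time_s: 15.95
eef_pos: [0.5256, 0.2272, 0.0671]
eef_rot: [0.531, -0.53, -0.467, 0.469]
wrist_force: [0.3, 0.2, -1.5]
opening: 0.154
```

Emit:
step_arm --pt "0 0 0 0 0.06 0 0" --pt "0 0 0 0 0 0 0"

```text
time_s: 16.15
eef_pos: [0.5259, 0.2273, 0.0657]
eef_rot: [0.531, -0.53, -0.468, 0.468]
wrist_force: [0.2, 1.0, -1.8]
opening: 0.155
```

Emit:
step_arm --pt "0 0 0 0 0.04 0 0" --pt "0 0 0 0 0.02 0 0" --pt "0 0 0 0 0 0 0"

```text
time_s: 16.45
eef_pos: [0.5262, 0.2275, 0.0652]
eef_rot: [0.53, -0.53, -0.468, 0.468]
wrist_force: [-2.7, -0.9, 6.5]
opening: 0.15
```

Contact at 6.5 N, so the scoop is on the bench. Open to a partial width and lift straight up.

Emit:
step_arm --pt "0 0 0 0 0 0 0.5" --pt "0 0 0 0 0 0 0.5" --pt "0 0 0 0 0 0 0.5" --pt "0 0 0 0 0 0 0.5" --pt "0 0 0 0 -0.5 0 0.5" --pt "0 0 0 0 -1 0 0.5" --pt "0 0 0 0 -1 0 0.5" --pt "0 0 0 0 -1 0 0.7" --pt "0 0 0 0 -1 0 0.7" --pt "0 0 0 0 -1 0 0.7"

```text
time_s: 17.45
eef_pos: [0.5261, 0.2272, 0.2313]
eef_rot: [0.53, -0.53, -0.468, 0.468]
wrist_force: [0.6, 0.5, -0.9]
opening: 0.701
```

Run:
```python
from h import *
o=log();print(o["time_s"],o["eef_pos"],o["wrist_force"],o["opening"]*85,o["q"].round(3));R=Rt(o["eef_rot"]);print(R.round(4))
c=ctrl.get_calibration("wrist");im,d=ctrl.camera("wrist");cv2.imwrite("pics/wrist9.png",im)
P=world("wrist",d,c)
p=P[(d>0)&(P[...,2]>.07)&(P[...,2]<.105)&(np.hypot(P[...,0]-.526,P[...,1]-.227)<.04)];print(len(p),p.mean(0),p.max(0),cv2.minAreaRect((p[:,:2]*1000).astype(np.float32)))
```

```text
17.45 [0.52606534 0.22724449 0.23131424] [ 0.58387625  0.47930874 -0.94192984] 59.61123055451261 [ 2.000e-01  1.770e-01  1.612e+00  1.000e-03  1.354e+00 -1.246e+00]
[[ 1.242e-01 -9.000e-04 -9.923e-01]
 [ 9.923e-01  5.000e-04  1.242e-01]
 [ 4.000e-04 -1.000e+00  9.000e-04]]
708 [0.52531663 0.22665677 0.08962232] [0.54455216 0.23490825 0.09312046] ((527.5568237304688, 226.48265075683594), (14.009586334228516, 33.60004425048828), 83.421875)
```

View pics/wrist9.png

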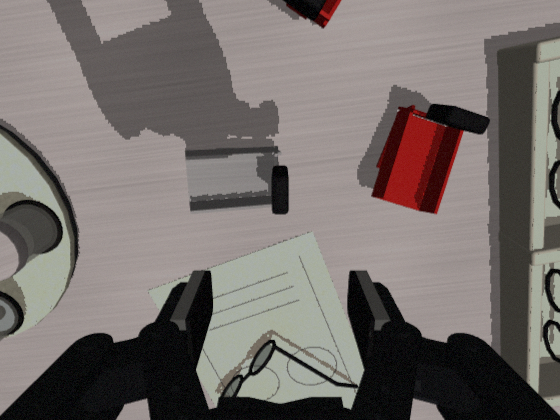

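Emit:
step_arm --pt "0 0 0 -0.4 -0.5 0 0.8" --pt "0 0 0 -0.9 -0.5 -0.1 0.8" --pt "0 0 0 -1 -0.5 -0.2 0.8" --pt "0 0 0 -1 -0.5 -0.2 0.8" --pt "0 0 0 -1 -0.6 -0.2 0.8" --pt "0 0 0 -1 0 -0.2 0.8" --pt "0 0 0 -1 0 -0.2 0.8" --pt "0 0 0 -1 0 -0.2 0.8" --pt "0 0 0 -1 0 -0.2 0.8" --pt "0 0 0 -1 0 -0.2 0.8"

```text
time_s: 18.5
eef_pos: [0.5412, -0.0577, 0.3067]
eef_rot: [0.531, -0.529, -0.467, 0.469]
wrist_force: [-0.4, 0.5, -0.2]
opening: 0.795
```

Emit:
step_arm --pt "0 0 0 -1 0 -0.2 0.8" --pt "0 0 0 -1 0 -0.1 0.8" --pt "0 0 0 -0.77 0 -0.05 0.8" --pt "0 1 0 0 0 0 0.8" --pt "0 1 0 0 0 0 0.8" --pt "0 1 0 0 0 0 0.8" --pt "0 1 0 0 0 0 0.8" --pt "0 1 0 0 0 0 0.8" --pt "0 1 0 0 0 0 0.8" --pt "0 1 0 0 0 0 0.8"

```text
time_s: 19.5
eef_pos: [0.5413, -0.1401, 0.3065]
eef_rot: [0.664, -0.663, -0.244, 0.246]
wrist_force: [0.2, -1.0, 0.4]
opening: 0.806
```

Run:
```python
from h import *
o=log();print(o["time_s"],o["eef_pos"],o["wrist_force"],o["q"].round(3));R=Rt(o["eef_rot"]);print(R.round(4))
im,d=ctrl.camera("wrist");cv2.imwrite("pics/wrist10.png",im)
im,d=ctrl.camera("scene");cv2.imwrite("pics/scene10.png",cv2.resize(im[170:300,170:310],None,fx=4,fy=4,interpolation=2))
```

```text
19.5 [ 0.54128324 -0.14013418  0.30654873] [ 0.23306504 -0.95616094  0.35174054] [-4.650e-01  9.400e-02  1.552e+00 -1.000e-03  1.498e+00 -1.173e+00]
[[ 7.593e-01 -3.500e-03 -6.507e-01]
 [ 6.507e-01  6.000e-04  7.593e-01]
 [-2.200e-03 -1.000e+00  2.700e-03]]
```

View pics/wrist10.png

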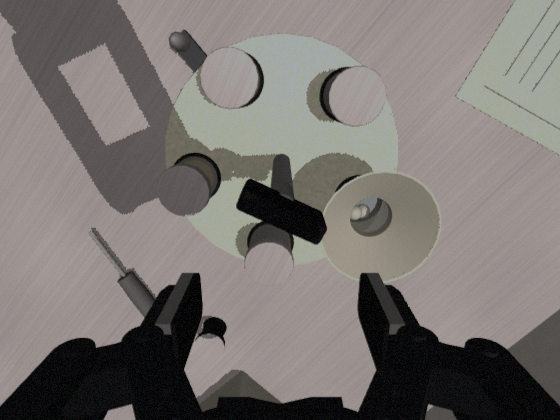

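View pics/scene10.png

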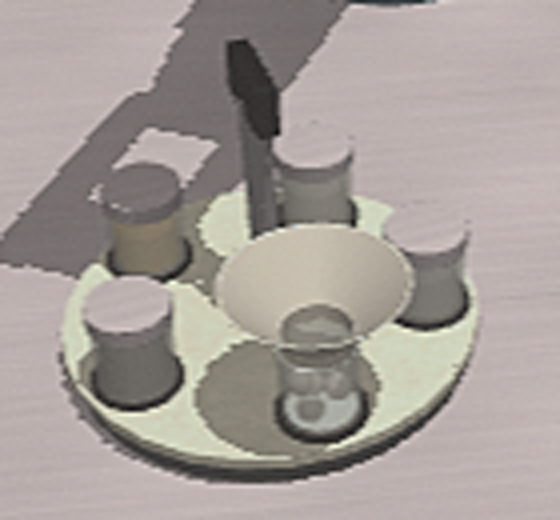

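Emit:
step_arm --pt "0 1 0 0 0 0 0.8" --pt "0 1 0 0 0 0 0.8" --pt "0 1 0 0 0 0 0.8" --pt "0 1 0 0 0 0 0.8" --pt "0 1 0 0 0 0 0.8" --pt "0 1 0 0 0 0 0.8" --pt "0 1 0 0 0 0 0.8" --pt "0 1 0 0 0 0 0.8" --pt "0 1 0 0 0 0 0.8" --pt "0 1 0 0 0 0 0.8"

```text
time_s: 20.6
eef_pos: [0.5417, -0.14, 0.3066]
eef_rot: [-0.697, 0.697, -0.119, 0.117]
wrist_force: [-0.3, 0.8, 0.2]
opening: 0.801
```

Emit:
step_arm --pt "0 1 0 0 0 0 0.8" --pt "0 1 0 0 0 0 0.8" --pt "0 1 0 0 0 0 0.8" --pt "0 1 0 0 0 0 0.8" --pt "0 1 0 0 0 0 0.8" --pt "0 1 0 0 0 0 0.8" --pt "0 1 0 0 0 0 0.8" --pt "0 1 0 0 0 0 0.8" --pt "0 1 0 0 0 0 0.8" --pt "0 0.3 0 0 0 0 0.8"

```text
time_s: 21.6
eef_pos: [0.5417, -0.14, 0.3066]
eef_rot: [-0.561, 0.562, -0.431, 0.429]
wrist_force: [-0.2, -0.0, -0.3]
opening: 0.801
```

Run:
```python
from h import *
o=log();print(o["time_s"],o["eef_pos"],o["wrist_force"],o["q"].round(3));R=Rt(o["eef_rot"]);print(R.round(4),np.degrees(np.arctan2(R[1,0],R[0,0])))
c=ctrl.get_calibration("wrist");im,d=ctrl.camera("wrist");cv2.imwrite("pics/wrist11.png",im)
P=world("wrist",d,c);x,y,z=np.moveaxis(P,-1,0)
m=(d>0)&(z>.212)&(z<.23)&(np.hypot(x-.542,y+.14)<.045);p=P[m];print("handle",len(p),p.mean(0).round(4),cv2.minAreaRect((p[:,:2]*1000).astype(np.float32)),np.percentile(p[:,2],[5,50,95]))
m=(d>0)&(abs(z-.13)<.004)&(np.hypot(x-.643,y+.1125)<.08);p=P[m];print("funnel",len(p),p[:,:2].mean(0), cv2.minEnclosingCircle((p[:,:2]*1000).astype(np.float32)))
```

```text
21.6 [ 0.54166842 -0.13997138  0.3065832 ] [-0.17082618 -0.01401915 -0.34034538] [-4.650e-01  9.400e-02  1.552e+00 -1.000e-03  1.498e+00  8.440e-01]
[[ 2.596e-01 -2.900e-03  9.657e-01]
 [-9.657e-01  5.000e-04  2.596e-01]
 [-1.200e-03 -1.000e+00 -2.700e-03]] -74.95593608940574
handle 2081 [ 0.5459 -0.14    0.2207] ((543.6484985351562, -140.650146484375), (63.53350067138672, 15.68476390838623), 14.614849090576172) [0.21864025 0.22086206 0.2220972 ]
funnel 2234 [ 0.6335513  -0.11628092] ((644.701416015625, -113.66142272949219), 58.589637756347656)
```

View pics/wrist11.png

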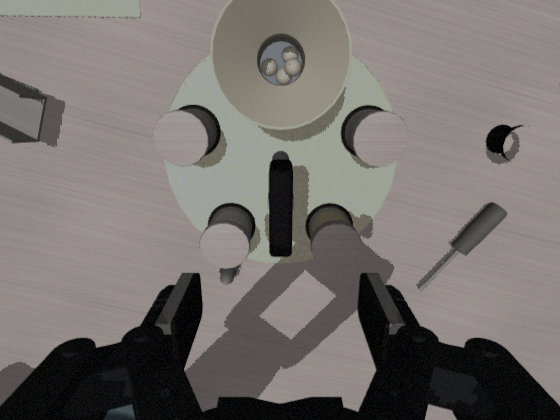

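All four balls show in the jar through the throat at (282,65), and the scoop stands empty. I'll lower onto the handle bar and grip it.

Emit:
step_arm --pt "0 0 0 0 1 0.03 0.8" --pt "0 0 0 0 1 0 0.8" --pt "0 0 0 0 1 0 0.6" --pt "0 0 0 0 0.79 0 0.6" --pt "0 0 0 0 0 0 0.4" --pt "0 0 0 0 0 0 0.3" --pt "0 0 0 0 0 0 0" --pt "0 0 0 0 0 0 0" --pt "0 0 0 0 0 0 0" --pt "0 0 0 0 0 0 0"

```text
time_s: 22.65
eef_pos: [0.5435, -0.1399, 0.1946]
eef_rot: [-0.561, 0.562, -0.43, 0.43]
wrist_force: [-2.5, 0.4, 6.3]
opening: 0.175
```

Run:
```python
from h import *
o=log();print(o["time_s"],o["eef_pos"],o["wrist_force"],o["torque"],o["opening"]*85,o["q"].round(3));R=Rt(o["eef_rot"]);print(R.round(4),np.degrees(np.arctan2(R[1,0],R[0,0])))
```

```text
22.65 [ 0.54352138 -0.13985498  0.19463372] [-2.47146929  0.43623808  6.25748908] [ 0.10380232  0.4865512  -0.08791872] 14.876446980738391 [-4.630e-01  1.860e-01  1.678e+00 -1.000e-03  1.277e+00  8.450e-01]
[[ 2.602e-01 -2.000e-04  9.656e-01]
 [-9.656e-01 -1.000e-03  2.602e-01]
 [ 9.000e-04 -1.000e+00 -4.000e-04]] -74.91849435718063
```

Emit:
step_arm --pt "0 -0.3 0 0 0 0 0" --pt "0 -0.6 0 0 0 0 0" --pt "0 -0.8 0 0 0 0 0" --pt "0 -0.8 0 0 0 0 0" --pt "0 -0.8 0 0 0 0 0" --pt "0 -0.8 0 0 0 0 0"

```text
time_s: 23.25
eef_pos: [0.5433, -0.1395, 0.1946]
eef_rot: [-0.64, 0.641, -0.3, 0.299]
wrist_force: [-4.4, 1.3, 6.9]
opening: 0.175
```

Emit:
step_arm --pt "0 -0.8 0 0 0 0 0" --pt "0 -0.8 0 0 0 0 0" --pt "0 -0.8 0 0 0 0 0" --pt "0 -0.8 0 0 0 0 0" --pt "0 -0.8 0 0 0 0 0" --pt "0 -0.8 0 0 0 0 0" --pt "0 -0.8 0 0 0 0 0" --pt "0 -0.8 0 0 0 0 0" --pt "0 -0.8 0 0 0 0 0" --pt "0 -0.8 0 0 0 0 0"

```text
time_s: 24.25
eef_pos: [0.5428, -0.1392, 0.1946]
eef_rot: [0.707, -0.707, 0.014, -0.012]
wrist_force: [-6.9, 1.8, 7.9]
opening: 0.176
```

Emit:
step_arm --pt "0 -0.8 0 0 0 0 0" --pt "0 -0.8 0 0 0 0 0" --pt "0 -0.8 0 0 0 0 0" --pt "0 -0.8 0 0 0 0 0" --pt "0 -0.8 0 0 0 0 0" --pt "0 -0.8 0 0 0 0 0" --pt "0 -0.8 0 0 0 0 0" --pt "0 -0.8 0 0 0 0 0" --pt "0 -0.8 0 0 0 0 0" --pt "0 -0.8 0 0 0 0 0"

```text
time_s: 25.25
eef_pos: [0.5422, -0.1395, 0.1946]
eef_rot: [0.652, -0.651, -0.275, 0.277]
wrist_force: [-10.4, 2.6, 11.1]
opening: 0.176
```

Emit:
step_arm --pt "0 -0.8 0 0 0 0 0" --pt "0 -0.8 0 0 0 0 0" --pt "0 -0.8 0 0 0 0 0" --pt "0 -0.8 0 0 0 0 0" --pt "0 -0.8 0 0 0 0 0" --pt "0 -0.6 0 0 0 0 0" --pt "0 -0.3 0 0 0 0 0" --pt "0 0 0 0 0 0 0"

```text
time_s: 26.05
eef_pos: [0.542, -0.1398, 0.1946]
eef_rot: [0.561, -0.56, -0.43, 0.432]
wrist_force: [-10.5, 1.3, 9.9]
opening: 0.174
```

Run:
```python
from h import *
o=log();print(o["time_s"],o["eef_pos"],o["wrist_force"],o["torque"],o["opening"]*85,o["q"].round(3));R=Rt(o["eef_rot"]);print(R.round(4),np.degrees(np.arctan2(R[1,0],R[0,0])))
c=ctrl.get_calibration("wrist");im,d=ctrl.camera("wrist");cv2.imwrite("pics/wrist12.png",im);np.save("pics/w12.npy",d)
im,d=ctrl.camera("top");cv2.imwrite("pics/top12.png",im);np.save("pics/t12.npy",d)
im,d=ctrl.camera("scene");cv2.imwrite("pics/scene12.png",im)
```

```text
26.05 [ 0.54199459 -0.13982171  0.19462791] [-10.50319676   1.25501009   9.94062092] [0.21772255 1.39543012 0.01965418] 14.823934591473565 [-0.463  0.185  1.679 -0.002  1.28  -1.774]
[[ 2.564e-01 -3.700e-03 -9.666e-01]
 [ 9.666e-01 -7.000e-04  2.564e-01]
 [-1.700e-03 -1.000e+00  3.400e-03]] 75.14380173633934
```

View pics/wrist12.png

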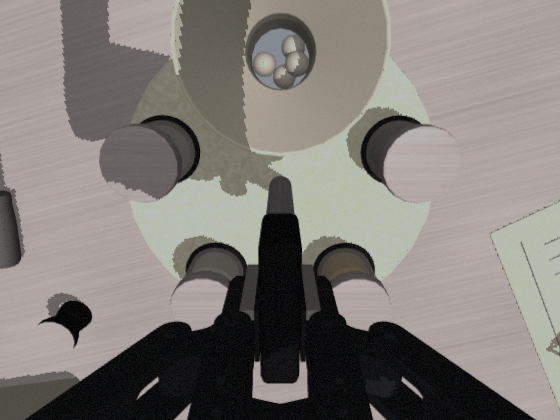

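View pics/top12.png

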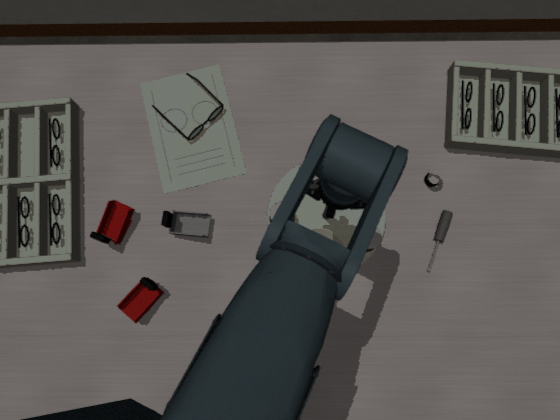

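View pics/scene12.png

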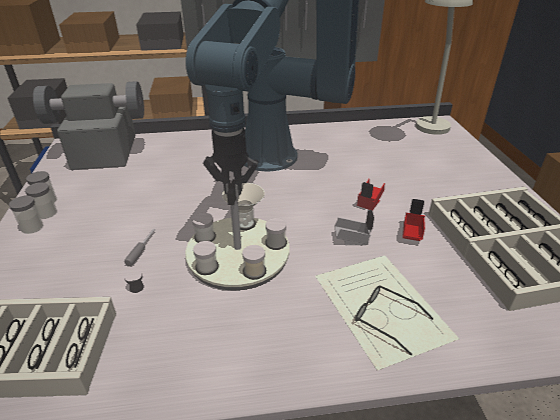

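```bash
cat > ang.py <<'E'
from h import *
o=log();R=Rt(o["eef_rot"]);hd=np.degrees(np.arctan2(R[1,0],R[0,0]))
print(o["time_s"],o["eef_pos"].round(4),o["wrist_force"].round(1),o["torque"].round(2),"jaw",hd.round(2),"op",o["opening"]*85)
C=np.array([.5425,-.14])
for n in("wrist","scene"):
    c=ctrl.get_calibration(n);im,d=ctrl.camera(n);cv2.imwrite(f"pics/{n}_ang_{o['time_s']:.2f}.png",im)
    P=world(n,d,c);x,y,z=np.moveaxis(P,-1,0);ok=d>0
    base=hd+90
    # funnel rim circle fit
    a0=np.radians(base);f0=C+.105*np.array([np.cos(a0),np.sin(a0)])
    m=ok&(abs(z-.13)<.004)&(np.hypot(x-f0[0],y-f0[1])<.07)&(np.hypot(x-f0[0],y-f0[1])>.045)
    q=P[m]
    if len(q)>50:
        s=least_squares(lambda p:np.hypot(q[:,0]-p[0],q[:,1]-p[1])-.0575,f0,loss="soft_l1",f_scale=.002).x
        print(n,"funnel",len(q),s.round(4),"ang",np.degrees(np.arctan2(*(s-C)[::-1])).round(2),"r",np.hypot(*(s-C)).round(4))
    L=[]
    for k in range(1,5):
        an=np.radians(base+72*k);cc=C+.105*np.array([np.cos(an),np.sin(an)])
        m=ok&(abs(z-.09)<.004)&(np.hypot(x-cc[0],y-cc[1])<.04)
        if m.sum()>50:
            (e,f),r=cv2.minEnclosingCircle((P[m][:,:2]*1000).astype(np.float32));e/=1000;f/=1000
            L.append((k,m.sum(),round(e,4),round(f,4),round(r,1),((np.degrees(np.arctan2(f-C[1],e-C[0]))-72*k-base+180)%360-180+base).round(2)))
    print(n,L)
    m=ok&(np.hypot(x-.3736,y+.1115)<.02)&(z>.03)&(z<.065)
    if m.sum()>5:print(n,"pin",m.sum(),P[m].mean(0).round(4),P[m][:,2].max())
E
python3 ang.py
```

```text
26.2 [ 0.542  -0.1398  0.1946] [-10.6   0.6  11.4] [0.14 1.4  0.08] jaw 75.09 op 14.862251029380635
wrist funnel 4147 [ 0.4402 -0.1132] ang 165.33 r 0.1057
wrist [(1, np.int64(4831), 0.4861, -0.2288, 28.2, np.float64(165.56)), (2, np.int64(2304), 0.6054, -0.2234, 27.2, np.float64(163.0)), (3, np.int64(2305), 0.6379, -0.0994, 27.4, np.float64(167.03)), (4, np.int64(4815), 0.5379, -0.0366, 28.1, np.float64(164.54))]
scene funnel 92 [ 0.4432 -0.1153] ang 166.04 r 0.1024
scene [(1, np.int64(210), 0.4885, -0.2287, 29.6, np.float64(166.65)), (2, np.int64(277), 0.6093, -0.2242, 29.9, np.float64(164.43)), (3, np.int64(289), 0.6416, -0.1044, 29.2, np.float64(163.77)), (4, np.int64(226), 0.5386, -0.0383, 29.0, np.float64(164.19))]
```

Emit:
step_arm --pt "0 -0.4 0 0 0 0 0" --pt "0 -0.4 0 0 0 0 0" --pt "0 -0.1 0 0 0 0 0" --pt "0 0 0 0 0 0 0" --pt "0 0 0 0 0 0 0"

```text
time_s: 26.8
eef_pos: [0.542, -0.1399, 0.1946]
eef_rot: [0.54, -0.539, -0.456, 0.458]
wrist_force: [-11.1, 0.8, 11.0]
opening: 0.175
```

```bash
python3 ang.py; ls pics|grep ang
```

```text
26.8 [ 0.542  -0.1399  0.1946] [-11.1   0.8  11. ] [0.11 1.42 0.01] jaw 80.49 op 14.874296582593015
wrist funnel 4148 [ 0.4381 -0.123 ] ang 170.77 r 0.1058
wrist [(1, np.int64(4821), 0.4948, -0.2336, 28.1, np.float64(170.99)), (2, np.int64(2305), 0.612, -0.2181, 27.5, np.float64(167.67)), (3, np.int64(2306), 0.6339, -0.0916, 27.0, np.float64(171.89)), (4, np.int64(4822), 0.5279, -0.037, 28.0, np.float64(170.07))]
scene funnel 104 [ 0.441  -0.1243] ang 171.18 r 0.1027
scene [(1, np.int64(215), 0.4975, -0.2357, 31.2, np.float64(172.78)), (2, np.int64(276), 0.6175, -0.2163, 29.9, np.float64(170.48)), (3, np.int64(283), 0.6391, -0.0946, 29.3, np.float64(169.2)), (4, np.int64(214), 0.5287, -0.0379, 28.8, np.float64(169.71))]
scene_ang_26.20.png
scene_ang_26.80.png
wrist_ang_26.20.png
wrist_ang_26.80.png
```

Run:
```python
from h import *
o=ctrl.get_obs();c=ctrl.get_calibration("wrist");R=Rt(o["eef_rot"])
Rct=c["R"]@R; tct=c["R"]@o["eef_pos"]+c["t"]   # X_c=Rct*Xtool+tct
for f,t in(("wrist10",[ 0.54128324,-0.14013418,0.30654873]),("wrist11",[0.54166842,-0.13997138,0.3065832])):
    for l in open("log.jsonl"):
        q,e,r=json.loads(l)
        if np.allclose(e,t,atol=1e-6):
            Rw=Rt(r);RR=Rct@Rw.T;tt=tct-RR@np.array(e)
            cc=dict(R=RR,t=tt,intrinsics=c["intrinsics"])
            for X in([.3736,-.1115,.054],[.5425,-.14,.026],[.644,-.113,.13]):print(f,X,proj(cc,X).round(1))
            np.savez(f"pics/{f}_cam.npz",**cc)
cv2.imwrite("pics/pin10.png",cv2.resize(cv2.imread("pics/wrist10.png")[20:90,150:230],None,fx=7,fy=7,interpolation=2))
cv2.imwrite("pics/pin11.png",cv2.resize(cv2.imread("pics/wrist11.png")[250:300,200:260],None,fx=9,fy=9,interpolation=2))
```

```text
wrist10 [0.3736, -0.1115, 0.054] [172.   36.3]
wrist10 [0.5425, -0.14, 0.026] [281.4 160.9]
wrist10 [0.644, -0.113, 0.13] [380.3 229.2]
wrist11 [0.3736, -0.1115, 0.054] [223.9 285.2]
wrist11 [0.5425, -0.14, 0.026] [280.5 158.4]
wrist11 [0.644, -0.113, 0.13] [281.1  56.2]
```

View pics/pin10.png

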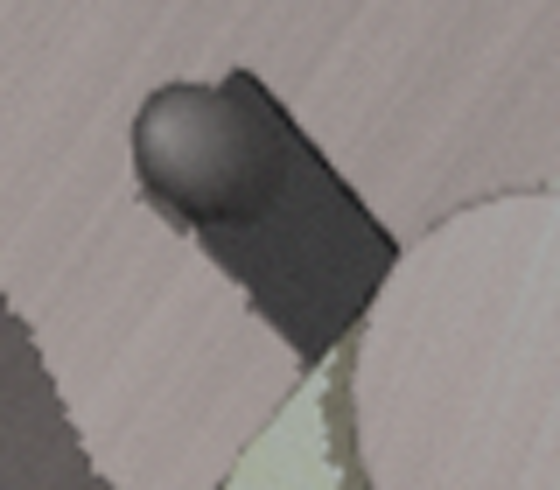

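View pics/wrist_ang_26.80.png

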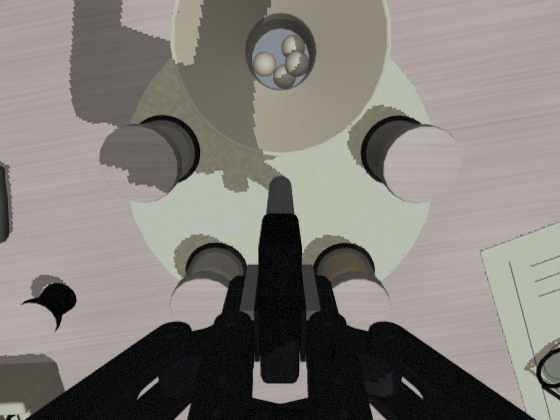

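Emit:
step_arm --pt "0 0 0 0 0 0 0" --pt "0 0 0 0 0 0 0" --pt "0 0 0 0 0 0 0"

```text
time_s: 27.2
eef_pos: [0.542, -0.1399, 0.1946]
eef_rot: [0.54, -0.539, -0.456, 0.458]
wrist_force: [-11.5, 1.1, 10.7]
opening: 0.176
```

Run:
```python
from h import *
o=ctrl.get_obs();R=Rt(o["eef_rot"]);print(o["time_s"],o["eef_pos"],o["wrist_force"],np.degrees(np.arctan2(R[1,0],R[0,0])),abs(o["dq"]).max())
print(ctrl.hand_in())
```

```text
27.2 [ 0.54198814 -0.13989904  0.19460393] [-11.53388226   1.09991638  10.69737198] 80.48991244924449 0.0014857139874439734
the job is handed in; nothing more can be done
None
```

I poured all four balls through the funnel into the open jar and stood the empty scoop upright on the bench. I then turned the carousel about 155° and handed in at 27.2 s with the fingers still gripping the handle bar and holding still.

- **Balls:** the wrist camera showed all four through the throat, both before and after turning.
- **Scoop:** it stands at about (0.527, 0.227), and its grip top is at the same height as at the start. It was put down close to its old place but turned by 90°.
- **Pointer alignment:** the pin lies at 170.5° from the carousel axis. The fingers' heading puts the funnel at 170.5°. The wrist camera gave 170.8° and the coarser scene camera 171.2°, so they differ by up to 0.7°.
- **Forces at the end:** the arm was at rest with about 16 N on the wrist, well under the limit. This may come from the grip sitting about 1 mm off the turning axis; I left it as it was.
- **Bystanders:** I did not touch the spectacles, screwdriver, loupe or red scoops. I saw no change to them in the last pictures.

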